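Fit the radio's spare knobs from the clipped bamboo box

ROBOT

A 6-joint arm with a two-finger parallel gripper is mounted at the origin on the work surface. World frame = base frame: x ahead of the robot, y to its left, z up, the work surface at z = 0. Lengths are in m, angles in rad, forces in N, time in s.
With the tool pointing down it reaches from about 0.325 to 0.925 m from the base axis. Payload 3.1 kg.
Tool frame: the origin (TCP) lies midway between the tips of the shut fingers; the grasp point (between the pads) lies 19 mm behind it; z points along the fingers, y is the line along which they close (so a half turn about z gives the same grasp; the last joint's range is limited). The gripper opens to 85 mm and grips with 20 to 120 N. Pads are 22 mm wide; open, the fingers measure 114 mm over their backs; the gripper's body (76 mm by 85 mm) begins 54 mm behind the grasp point. The pads swing forward as they close: fully open they stand 13 mm farther back than shut.
Start: joints at [1.23, 0.217, 1.613, -0, 1.311, -0.112], TCP at [0.142, 0.609, 0.231] pointing down, gripper open.
Joint ranges: [-2.75, 2.75], [-0.78, 2.1], [0.31, 2.55], [-1.13, 4.27], [0.13, 2.63], [-2.58, 2.58]. Speed limits (rad/s): [2.79, 2.79, 3.14, 3.14, 3.14, 3.14].

INTERFACE

Orientations are given as a unit quaternion [w, x, y, z].
In Python, from bench import arm gives the robot as it stands.
- The arm moves only by the tool jog_arm, never from a script. Its arguments are lists of equal length, an entry for each row: "rotation": the turn, a rotation vector about the tool's x, y, z in units of 90 degrees (1.0 is 90 degrees), a list of three; "translation": the shift along the tool's x, y, z in units of 0.12 m (1.0 is 0.12 m), a list of three; "gripper": the gripper's target within -1 to 1 (fully open at 1, half-way at 0, shut at -1). In form: {"rotation": [[wx, wy, wz], ...], "translation": [[x, y, z], ...], "gripper": [gripper, ...]}. A call has exactly 5 rows; each row is the pose to reach, as a shift and turn from the pose commanded when the call began, along the tool's axes at that moment; what a row does not reach only later rows make up. A row lasts 1/8 s, in which the tool goes at most 62.5 mm and 10.7 degrees, less where a joint would pass 70% of its speed; a pose out of reach is approached as far as the arm can. A call with a number of a shift or a turn outside -1 to 1 is refused whole. A call with a gripper value outside its range is refused whole. The fingers move at their own pace and stop on an object; "grip_force" is the grip in N (left out, the last holds). Time passes only in rows, so rows that repeat a pose let the fingers close, or fill a call up. It gives the time, the measured TCP pose, the force, the opening and the grip force at its end, in the units of the state.
- arm.sense(): the state, without advancing time (a new reading comes with each control period).
- arm.camera(name): name is "side" or "top"; returns the picture (420x560x3 uint8, red, green, blue); there is no depth.
- arm.get_calibration(name): a dict with "fov_y" (degrees; the focal length in pixels is half the picture's height over the tangent of half this angle, whatever the lens; pixels are square), "cx", "cy" (the principal point, pixels), "D" ([k1, k2, p1, p2, k3] as OpenCV has them; the pictures are not rectified), "camera_from_world" (4x4, takes a point from world to camera coordinates). Camera axes: x right, y down, z forward; pixel columns grow to the right and rows downward; lengths in m; the calibration is good to about 2 mm. A picture is of the moment at which its call begins. get_calibration takes no time and is no camera call.
- arm.finish_job(): hands the job in; it is judged then, once.
The state is a dict: "time": time; "q": joint angles; "qd": joint speeds; "joint_efforts": joint torques, N m; "tcp_pos": TCP position; "orientation": TCP orientation; "contact_force": force on the tool from outside, world axes, zero at the start; "torque": the same for the moment, N m; "finger_gap": finger opening in m; "gripper_force": force on a finger pad.
Only numpy, scipy, OpenCV 4.12 (cv2) and the standard library are available. Lean on these libraries where they do the work, as an engineer would, in place of code of your own. Each camera call takes 0.05 s, during which the arm holds its last target. There are 200 camera calls.

TASK

The table radio is missing its knobs, and the spares (two or three) are in the bamboo box: pry the box's tight lid up with the blade of the letter opener, open it wide, then push every knob onto a bare spindle of its own on the radio, slowly turning it until it slips over the flats and drops fully home. Leave the opener lying inside the aluminium tray and, once all the knobs are on, shut the box again, disturbing nothing else on the sideboard.

Things in the scene. Friction and masses are not known exactly. Their poses are not given: they have to be found in the camera images.
- knob1_c (a point): loose black plastic knob (all alike), upright in a pocket of the box; None if absent. Round skirt 40 mm across, 16 mm high; on it a bar grip 36 long (knob x), 12 wide (y), from 16 to 38 mm above the underside. Flatted bore from below, 17 (x) by 11 (y) mm, 16 mm deep, long side along the bar. 50 g. Point: on its axis, 19 mm above the underside; z up
- knob2_c (a point): loose black plastic knob (all alike), upright in a pocket of the box; None if absent. Round skirt 40 mm across, 16 mm high; on it a bar grip 36 long (knob x), 12 wide (y), from 16 to 38 mm above the underside. Flatted bore from below, 17 (x) by 11 (y) mm, 16 mm deep, long side along the bar. 50 g. Point: on its axis, 19 mm above the underside; z up
- knob3_c (a point): loose black plastic knob (all alike), upright in a pocket of the box; None if absent. Round skirt 40 mm across, 16 mm high; on it a bar grip 36 long (knob x), 12 wide (y), from 16 to 38 mm above the underside. Flatted bore from below, 17 (x) by 11 (y) mm, 16 mm deep, long side along the bar. 50 g. Point: on its axis, 19 mm above the underside; z up
- seat1 (a point): foot of one of three brass spindles, on its axis, level with the radio's top; axes of the radio, not of the spindle. Spindle: flatted, 14 x 8 mm for the lower 10 mm, then a 10.5 x 5 mm tip 4 mm high. Its long side stands at an unmeasured angle within 0.6 rad either way of the radio's x. A knob fully home has its point 19 mm above this one; not engaged it rides 10 to 14 mm higher
- seat2 (a point): foot of one of three brass spindles, on its axis, level with the radio's top; axes of the radio, not of the spindle. Spindle: flatted, 14 x 8 mm for the lower 10 mm, then a 10.5 x 5 mm tip 4 mm high. Its long side stands at an unmeasured angle within 0.6 rad either way of the radio's x. A knob fully home has its point 19 mm above this one; not engaged it rides 10 to 14 mm higher
- seat3 (a point): foot of one of three brass spindles, on its axis, level with the radio's top; axes of the radio, not of the spindle. Spindle: flatted, 14 x 8 mm for the lower 10 mm, then a 10.5 x 5 mm tip 4 mm high. Its long side stands at an unmeasured angle within 0.6 rad either way of the radio's x. A knob fully home has its point 19 mm above this one; not engaged it rides 10 to 14 mm higher
- radio: fixed wooden table radio 270 (x) x 130 (y) x 90 mm high; origin under its centre. Three spindles 80 mm apart along the middle of its flat top; any knob fits any spindle, also after a half turn. Spindles turn 0.9 rad either way but stiffly (0.12 N m), so they keep still while a knob is lightly turned on top
- box: fixed bamboo box 130 (x) x 290 (y) x 60 mm high without lid, walls 6 mm; origin under its centre, front to the robot is -x. Front wall only 49 mm high: an open gap 11 mm high under the lid along the front. Inside, a floor at 6 mm and on it a 9 mm high insert with three pockets, 54 (x) x 66 to 70 (y) mm, at y = -90, 0, 90 mm, one knob at most in each
- lid (a joint): angle of the box's lid: 0 shut, grows as it opens upward, stop at 1.65. A sprung clip at the hinge makes it stiff (0.2 N m, 2 to 3 N at the front edge): it holds its lid shut and also stays where it is left
- lid_hinge (a point): middle of the lid's hinge line, at the top of the box's rear wall (60 mm high), 65 mm behind the box's centre; axes of the box (hinge line along y)
- lid_front (a point): middle of the lid's front edge, mid-thickness. The lid is a plain bamboo slab 130 (from hinge to front) x 290 x 8 mm, underside level with the hinge point when shut, its front edge flush with the box's front; moves with the lid
- opener_grip (a point): letter opener lying in front of the box: point to grip in its dark wooden handle, at the centre of mass, 10 mm above the underside; x points along the blade to the tip. Handle from 55 mm behind to 25 mm ahead of this point, 14 wide, 20 mm high; then a steel blade 90 long, 16 wide, 3 mm thick, level with this point. 70 g
- opener_tip (a point): tip of the opener's blade, 115 mm ahead of the grip point, mid-thickness
- opener_butt (a point): rear end of the opener's handle, 55 mm behind the grip point
- tray_in (a point): centre of the inner floor (3 mm above the sideboard) of the fixed silver aluminium keyring tray, 250 (x) x 115 (y) x 14 mm high, walls 3 mm
- vase: bystander, to be left alone: tall cobalt glass vase, 104 mm across and 270 mm high, behind the toothpick holder; origin at the centre of its underside
- caddy: bystander, to be left alone: black plastic remote caddy, open-topped box 100 x 160 x 90 mm, left rear; origin at the centre of its underside
- remote: bystander, to be left alone: grey remote control lying flat, 160 x 45 x 18 mm, at the rear; origin at the centre of its underside
- pickpot: bystander, to be left alone: small white ceramic toothpick holder, 46 mm across, 50 mm high (toothpicks to about 68 mm), between the box and the tray; origin at the centre of its underside
- candle: bystander, to be left alone: glass jar with a metal lid, 72 mm across, 75 mm high, behind the box; origin at the centre of its underside
- coasters: bystander, to be left alone: round stack of cork coasters, 96 mm across, 24 mm high, at the right; origin at the centre of its underside
Mind the look-alikes: they are no part of the job. Of the things shaped like the part that bears opener_grip, the dark wooden one is meant.

How it is judged:
On the way, in this order (a step that is already met when the one before it is completed fails the run):
1. the lid is pried up with the blade of the letter opener (value of joint lid between 0.12 and 0.7 rad and contact force between opener and lid above 0.3 N), for 0.1 s.
2. the lid stands wide open (value of joint lid above 1.15 rad), for 0.2 s.
3. every knob is fully home on a spindle (((horizontal distance between knob1_c and seat1 below 0.004 m and z of knob1_c in the frame of seat1 between 0.015 and 0.0215 m and angle between knob1_c's own z axis and vertical below 0.1 rad) or (horizontal distance between knob1_c and seat2 below 0.004 m and z of knob1_c in the frame of seat2 between 0.015 and 0.0215 m and angle between knob1_c's own z axis and vertical below 0.1 rad) or (horizontal distance between knob1_c and seat3 below 0.004 m and z of knob1_c in the frame of seat3 between 0.015 and 0.0215 m and angle between knob1_c's own z axis and vertical below 0.1 rad)) and ((horizontal distance between knob2_c and seat1 below 0.004 m and z of knob2_c in the frame of seat1 between 0.015 and 0.0215 m and angle between knob2_c's own z axis and vertical below 0.1 rad) or (horizontal distance between knob2_c and seat2 below 0.004 m and z of knob2_c in the frame of seat2 between 0.015 and 0.0215 m and angle between knob2_c's own z axis and vertical below 0.1 rad) or (horizontal distance between knob2_c and seat3 below 0.004 m and z of knob2_c in the frame of seat3 between 0.015 and 0.0215 m and angle between knob2_c's own z axis and vertical below 0.1 rad)) and ((horizontal distance between knob3_c and seat1 below 0.004 m and z of knob3_c in the frame of seat1 between 0.015 and 0.0215 m and angle between knob3_c's own z axis and vertical below 0.1 rad) or (horizontal distance between knob3_c and seat2 below 0.004 m and z of knob3_c in the frame of seat2 between 0.015 and 0.0215 m and angle between knob3_c's own z axis and vertical below 0.1 rad) or (horizontal distance between knob3_c and seat3 below 0.004 m and z of knob3_c in the frame of seat3 between 0.015 and 0.0215 m and angle between knob3_c's own z axis and vertical below 0.1 rad))), for 0.3 s.
4. the lid is shut again (value of joint lid below 0.06 rad), for 0.2 s.
At the end, for the whole second after the job is handed in: Every knob present sits upright on a spindle within 4 mm of its axis with its skirt within 2.5 mm of the radio's top, the lid is shut (within 0.06 rad), the whole letter opener lies within the tray's walls (lower than 22 mm above its floor), and all are released and at rest (all of step 3 and value of joint lid below 0.06 rad and x of opener_tip in the frame of tray_in between -0.125 and 0.125 m and y of opener_tip in the frame of tray_in between -0.057 and 0.057 m and z of each of opener_tip, opener_butt in the frame of tray_in below 0.022 m and x of opener_butt in the frame of tray_in between -0.125 and 0.125 m and y of opener_butt in the frame of tray_in between -0.057 and 0.057 m and linear speed of each of opener, knob1, knob2, knob3 below 0.03 m/s); the robot touches nothing.
It fails at once if a bystander (vase, caddy, remote, toothpick holder, jar or coasters) is shifted by more than 5 cm or knocked over (distance of any of vase, caddy, remote, pickpot, candle, coasters from where it was at the start of the episode above 0.05 m or angle between any of vase, caddy, remote, pickpot, candle, coasters's own z axis and vertical above 0.6 rad).
Of knob1, knob2, knob3 only 2 to 3 are there at a start; the rules pass over those that are not, and their reading is None.
At some moment in a run one of knob1, knob2, knob3, opener may be knocked a few centimetres aside while the robot is not near it.
It also fails if it takes over 210 s, if anything falls off the work surface, if the arm or the gripper's body presses on something with over 40 N, if the wrist force passes 120 N, or if a joint passes its speed limit or range.

## Working session

There is one attempt and no reset: what is moved stays moved. The work goes in short steps, Python scripts to look and compute and a tool call to move; the robot and the scene stay as the last step left them, time stands still between calls to the robot, and variables do not carry over. Pictures are saved under pics/ and viewed, at most 14 in all, crops included, and the job is handed in when it is done.

Besides the shell and the picture viewer there is one more tool, called after "Call:" in YAML: its name, and indented under it one key for each argument. jog_arm: Moves the arm, as the interface text tells. Shifts and turns lie within -1 to 1; 1 stands for 0.12 m of shift or 90 degrees of turn. Its arguments: {"type":"object","properties":{"rotation":{"type":"array"},"translation":{"type":"array"},"gripper":{"type":"array"},"grip_force":{"type":"number"}},"required":["rotation","translation","gripper"]}

```bash
mkdir -p pics; ls
cat > h.py <<'E'
import numpy as np, cv2
from bench import arm
from scipy.spatial.transform import Rotation as R
def cal(n):
    c=arm.get_calibration(n); f=210/np.tan(np.radians(c['fov_y'])/2)
    K=np.array([[f,0,c['cx']],[0,f,c['cy']],[0,0,1]]); return K,np.array(c['D']),np.array(c['camera_from_world'])
def ray(n,uv):
    K,D,T=cal(n); p=cv2.undistortPoints(np.array(uv,float).reshape(-1,1,2),K,D).reshape(-1,2)
    d=np.c_[p,np.ones(len(p))]@T[:3,:3]; o=-T[:3,:3].T@T[:3,3]; return o,d
def onz(n,uv,z):
    o,d=ray(n,uv); return o+d*((z-o[2])/d[:,2])[:,None]
def proj(n,P):
    K,D,T=cal(n); return cv2.projectPoints(np.array(P,float).reshape(-1,1,3),cv2.Rodrigues(T[:3,:3])[0],T[:3,3],K,D)[0].reshape(-1,2)
def snap(n,f=None):
    im=arm.camera(n)[:,:,::-1].copy()
    if f: cv2.imwrite('pics/'+f,im)
    return im
def crop(im,x0,y0,x1,y1,s,f):
    cv2.imwrite('pics/'+f,cv2.resize(im[y0:y1,x0:x1],None,fx=s,fy=s,interpolation=cv2.INTER_CUBIC))
def st():
    s=arm.sense(); return s, R.from_quat(np.array(s['orientation'])[[1,2,3,0]])
E
python3 - <<'E'
from h import *
snap('top','top0.png');snap('side','side0.png')
for n in('top','side'):
    K,D,T=cal(n); print(n,K[0,0],D,(-T[:3,:3].T@T[:3,3]).round(3)); print(T.round(3))
s,r=st();print({k:np.round(v,3) for k,v in s.items()});print(r.as_matrix().round(3))
E
```

```text
pics
top 415.9248593416679 [-0.08427623  0.          0.          0.          0.        ] [ 0.333 -0.084  1.329]
[[-2.000e-02 -1.000e+00  1.000e-03 -7.800e-02]
 [-9.850e-01  2.000e-02 -1.710e-01  5.570e-01]
 [ 1.710e-01 -4.000e-03 -9.850e-01  1.252e+00]
 [ 0.000e+00  0.000e+00  0.000e+00  1.000e+00]]
side 381.26533547617953 [-0.07327092  0.          0.          0.          0.        ] [ 0.094 -0.714  0.627]
[[ 0.794 -0.607 -0.024 -0.493]
 [-0.369 -0.451 -0.813  0.223]
 [ 0.482  0.655 -0.582  0.787]
 [ 0.     0.     0.     1.   ]]
{'time': np.float64(0.1), 'q': array([ 1.23 ,  0.218,  1.615, -0.   ,  1.311, -0.112]), 'qd': array([-0.   , -0.003, -0.003,  0.   , -0.   ,  0.002]), 'joint_efforts': array([-1.0000e-03, -3.9808e+01, -3.0497e+01, -0.0000e+00,  4.0000e-03,
       -0.0000e+00]), 'tcp_pos': array([0.142, 0.608, 0.23 ]), 'orientation': array([-0.   ,  0.114,  0.993, -0.001]), 'contact_force': array([-0.155,  1.02 ,  0.65 ]), 'torque': array([0.013, 0.028, 0.045]), 'gripper_force': np.float64(0.0), 'finger_gap': np.float64(0.086)}
[[-0.974  0.227 -0.001]
 [ 0.227  0.974 -0.002]
 [ 0.    -0.002 -1.   ]]
```

View pics/top0.png

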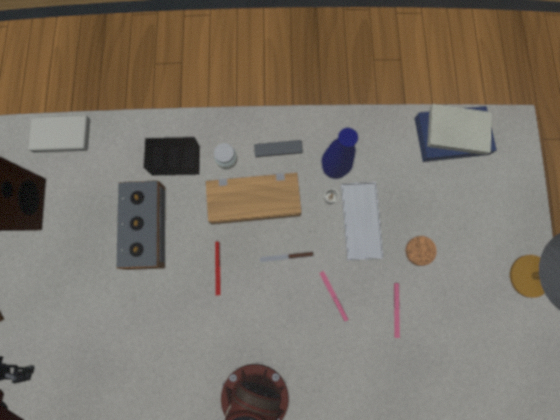

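View pics/side0.png

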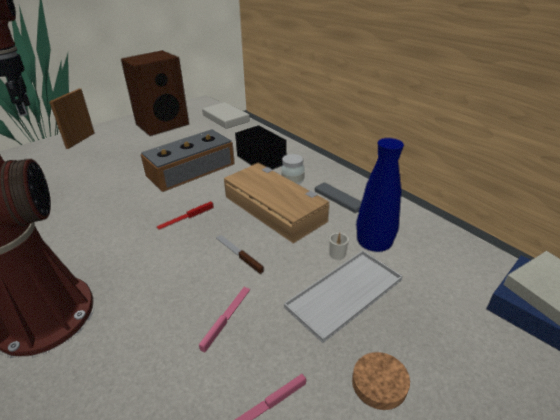

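The top view shows the brown-handled opener at about (262–313, 256), the box at (206–300, 175–222), the radio at (140, 225) with spindles near (137, 198), (137, 223) and (137, 250), and the tray at (362, 222). There are four opener candidates: red (218, 268), pink (334, 296), pink (397, 310) and dark brown wood with a steel blade (288, 256). The dark brown one fits the description, so I'll confirm it in a crop.

Run:
```python
from h import *
t=cv2.imread('pics/top0.png')
crop(t,110,165,400,300,2.75,'c1.png')
hsv=cv2.cvtColor(t,cv2.COLOR_BGR2HSV)
# opener handle
m=np.zeros(t.shape[:2],np.uint8); m[245:270,280:325]=(hsv[245:270,280:325,2]<110)*255
for c in cv2.findContours(m,0,2)[0]:
    if cv2.contourArea(c)>15: print('handle',cv2.minAreaRect(c))
# box wood
for name,roi,rng,z in (('box',(160,240,195,315),((8,70,60),(25,255,255)),.068),('tray',(170,275,330,395),None,.014),('radio',(170,280,105,175),None,.09)):
    y0,y1,x0,x1=roi; s=hsv[y0:y1,x0:x1]
    if rng: mm=cv2.inRange(s,*rng)
    elif name=='tray': print(np.median(s.reshape(-1,3),0), s[50,32], s[50,60]); continue
    else: mm=cv2.inRange(s,(0,0,0),(180,255,125))
    c=max(cv2.findContours(mm,0,2)[0],key=cv2.contourArea); r=cv2.minAreaRect(c); b=cv2.boxPoints(r)+[x0,y0]
    print(name,b.round(1).tolist()); print(onz('top',b,z).round(3).tolist())
```

```text
handle ((300.0296936035156, 254.7970428466797), (4.776178359985352, 24.3784122467041), 84.2894058227539)
box [[204.5, 180.7], [296.9, 172.3], [300.8, 214.9], [208.4, 223.3]]
[[0.67, 0.146, 0.068], [0.691, -0.144, 0.068], [0.555, -0.153, 0.068], [0.534, 0.132, 0.068]]
[ 45.   9. 144.] [113  14 162] [ 40   6 139]
radio [[116.0, 180.0], [166.0, 180.0], [166.0, 270.0], [116.0, 270.0]]
[[0.673, 0.42, 0.09], [0.669, 0.262, 0.09], [0.393, 0.254, 0.09], [0.395, 0.407, 0.09]]
```

View pics/c1.png

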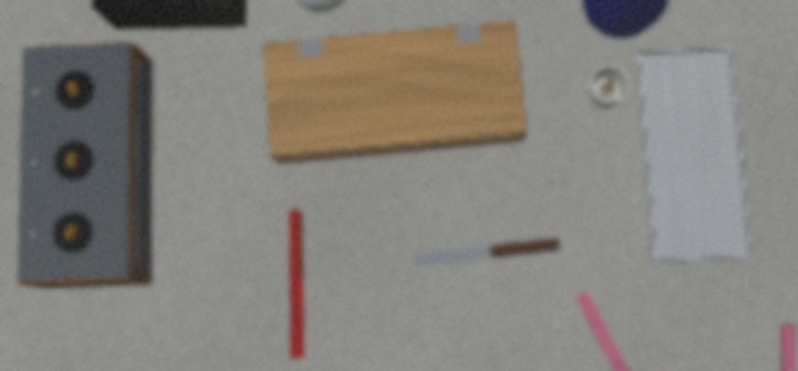

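The crop confirms it: brown handle at (288–314, 255) and steel blade to its tip at about (261, 259). The box lid, spindles and tray are also clear. Next I turn these into positions.

Run:
```python
from h import *
f=lambda a:np.array(a)/2.75+[110,165]
g=lambda n,a,z:print(n,onz('top',f(a),z).round(4).tolist())
g('lid',[(264,43),(515,22),(524,134),(272,153)],.068)
g('radio',[(25,47),(130,44),(128,281),(20,282)],.09)
g('spin tops',[(73,89),(72,160),(71,232)],.104)
g('tray',[(640,53),(730,49),(748,258),(655,260)],.014)
g('handle ends',[(491,251),(560,244)],.02); g('tip',[(414,260)],.01)
g('rect',[((300.03-110)*2.75,(254.8-165)*2.75)],.02)
g('pick,vase base',[(606,95)],.03)
t=cv2.imread('pics/top0.png').astype(int)
for x,y in f([(73,89),(72,160),(71,232)]):   # brass centroid
    x,y=int(x),int(y); p=t[y-8:y+9,x-8:x+9]; w=np.clip(p[:,:,2]-p[:,:,0]-12,0,None); yy,xx=np.mgrid[y-8:y+9,x-8:x+9]
    c=[(w*xx).sum()/w.sum(),(w*yy).sum()/w.sum()]; dark=255-p.sum(2)/3; print('brass',np.round(c,2),onz('top',[c],.1)[0].round(4))
```

```text
lid [[0.6701, 0.1412, 0.068], [0.6888, -0.1454, 0.068], [0.5588, -0.1519, 0.068], [0.5429, 0.1307, 0.068]]
radio [[0.6661, 0.4097, 0.09], [0.6666, 0.289, 0.09], [0.4014, 0.2833, 0.09], [0.4018, 0.4032, 0.09]]
spin tops [[0.613, 0.3472, 0.104], [0.5334, 0.3451, 0.104], [0.4544, 0.3433, 0.104]]
tray [[0.6633, -0.2952, 0.014], [0.6663, -0.4031, 0.014], [0.4181, -0.4094, 0.014], [0.4183, -0.3014, 0.014]]
handle ends [[0.4323, -0.1129, 0.02], [0.4386, -0.1921, 0.02]]
tip [[0.4244, -0.0243, 0.01]]
rect [[0.4362, -0.1492, 0.02]]
pick,vase base [[0.6098, -0.2506, 0.03]]
brass [135.86 196.6 ] [0.6163 0.3508 0.1   ]
brass [135.33 222.59] [0.5359 0.3492 0.1   ]
brass [135.03 248.85] [0.4563 0.3471 0.1   ]
```

```bash
cat >> h.py <<'E'
def down(yaw): # tool pointing down with tool x at world yaw (deg)
    return R.from_euler('z',yaw,degrees=True)*R.from_euler('x',180,degrees=True)
def plan(pos,yaw,p=None,r=None,show=True):
    s,r0=st(); r=r0 if r is None else r; p=np.array(s['tcp_pos']) if p is None else np.array(p,float); T=down(yaw)
    for i in range(12):
        t=r.inv().apply(np.array(pos)-p)/.12; w=(r.inv()*T).as_rotvec()/(np.pi/2)
        if abs(t).max()<.006 and abs(w).max()<.006: break
        t=(t/max(1,abs(t).max())).round(3); w=(w*min(1,.55/max(1e-9,np.linalg.norm(w)))).round(3)
        print('t',t.tolist(),'w',w.tolist()); p=p+r.apply(t*.12); r=r*R.from_rotvec(w*np.pi/2)
    return p,r
def say():
    s,r=st(); m=r.as_matrix(); print('t',round(s['time'],2),'tcp',np.round(s['tcp_pos'],4),'yaw',np.degrees(np.arctan2(m[1,0],m[0,0])).round(2),'tilt',np.degrees(np.arccos(-m[2,2])).round(2),'F',np.round(s['contact_force'],1),'gap',round(s['finger_gap'],4),'gf',np.round(s['gripper_force'],1))
E
python3 - <<'E'
from h import *
p,r=plan((.434,-.137,.12),94.8); print('--'); plan((.434,-.137,.004),94.8,p,r)
E
```

```text
t [-0.689, -1.0, 0.169] w [-0.001, 0.001, 0.55]
t [-1.0, -0.104, 0.138] w [-0.001, -0.0, 0.251]
t [-1.0, 0.298, 0.143] w [0.0, -0.0, 0.0]
t [-1.0, 0.299, 0.143] w [0.0, -0.0, 0.0]
t [-1.0, 0.298, 0.143] w [0.0, -0.0, 0.0]
t [-1.0, 0.299, 0.144] w [0.0, -0.0, 0.0]
t [-0.264, 0.079, 0.038] w [0.0, -0.0, 0.0]
--
t [-0.0, -0.001, 0.966] w [0.0, -0.0, 0.0]
```

Call:
jog_arm:
  rotation:
    - [0,0,0.11]
    - [0,0,0.22]
    - [0,0,0.33]
    - [0,0,0.44]
    - [0,0,0.55]
  translation:
    - [-0.14,-0.2,0.03]
    - [-0.28,-0.4,0.07]
    - [-0.41,-0.6,0.1]
    - [-0.55,-0.8,0.14]
    - [-0.69,-1,0.17]
  gripper: [0.2,0.2,0.2,0.2,0.2]

```text
time: 0.72
tcp_pos: [0.1951, 0.4717, 0.2101]
orientation: [0.0, 0.522, 0.853, -0.001]
contact_force: [-0.2, -0.0, -0.3]
finger_gap: 0.0513
gripper_force: 0.0
```

Call:
jog_arm:
  rotation:
    - [0,0,0.05]
    - [0,0,0.1]
    - [0,0,0.15]
    - [0,0,0.2]
    - [0,0,0.25]
  translation:
    - [-0.5,-0.05,0.07]
    - [-1,-0.1,0.14]
    - [-1,-0.1,0.14]
    - [-1,-0.1,0.14]
    - [-1,-0.1,0.14]
  gripper: [0.2,0.2,0.2,0.2,0.2]

```text
time: 1.35
tcp_pos: [0.2396, 0.3604, 0.1937]
orientation: [-0.0, 0.678, 0.735, -0.0]
contact_force: [-0.5, 0.4, -0.3]
finger_gap: 0.051
gripper_force: 0.0
```

Call:
jog_arm:
  rotation:
    - [0,0,0]
    - [0,0,0]
    - [0,0,0]
    - [0,0,0]
    - [0,0,0]
  translation:
    - [-0.5,0.15,0.07]
    - [-1,0.3,0.14]
    - [-1,0.3,0.14]
    - [-1,0.3,0.14]
    - [-1,0.3,0.14]
  gripper: [0.2,0.2,0.2,0.2,0.2]

```text
time: 1.98
tcp_pos: [0.2855, 0.2456, 0.1775]
orientation: [-0.0, 0.676, 0.737, 0.0]
contact_force: [0.8, 0.3, -0.2]
finger_gap: 0.0511
gripper_force: 0.0
```

Call:
jog_arm:
  rotation:
    - [0,0,0]
    - [0,0,0]
    - [0,0,0]
    - [0,0,0]
    - [0,0,0]
  translation:
    - [-0.5,0.15,0.07]
    - [-1,0.3,0.14]
    - [-1,0.3,0.14]
    - [-1,0.3,0.14]
    - [-1,0.3,0.14]
  gripper: [0.2,0.2,0.2,0.2,0.2]

```text
time: 2.6
tcp_pos: [0.3315, 0.1297, 0.1607]
orientation: [-0.0, 0.675, 0.738, 0.0]
contact_force: [0.3, -0.0, 1.3]
finger_gap: 0.0508
gripper_force: 0.0
```

Call:
jog_arm:
  rotation:
    - [0,0,0]
    - [0,0,0]
    - [0,0,0]
    - [0,0,0]
    - [0,0,0]
  translation:
    - [-0.5,0.15,0.07]
    - [-1,0.3,0.14]
    - [-1,0.3,0.14]
    - [-1,0.3,0.14]
    - [-1,0.3,0.14]
  gripper: [0.2,0.2,0.2,0.2,0.2]

```text
time: 3.22
tcp_pos: [0.3776, 0.0133, 0.1436]
orientation: [-0.0, 0.675, 0.738, 0.0]
contact_force: [-0.8, 0.5, -0.8]
finger_gap: 0.0507
gripper_force: 0.0
```

Call:
jog_arm:
  rotation:
    - [0,0,0]
    - [0,0,0]
    - [0,0,0]
    - [0,0,0]
    - [0,0,0]
  translation:
    - [-0.5,0.15,0.07]
    - [-1,0.3,0.14]
    - [-1,0.3,0.14]
    - [-1,0.3,0.14]
    - [-1,0.3,0.14]
  gripper: [0.2,0.2,0.2,0.2,0.2]

```text
time: 3.85
tcp_pos: [0.4236, -0.1031, 0.1268]
orientation: [-0.0, 0.675, 0.738, 0.0]
contact_force: [-0.6, 0.5, -0.4]
finger_gap: 0.0513
gripper_force: 0.0
```

Run:
```python
from h import *
say(); im=snap('top'); s=snap('side')
p,r=plan((.434,-.137,.05),94.8); print('--'); plan((.434,-.137,.004),94.8,p,r)
```

```text
t 3.85 tcp [ 0.4236 -0.1031  0.1268] yaw 95.04 tilt 0.04 F [-0.6  0.5 -0.4] gap 0.0513 gf 0.0
t [-0.286, 0.06, 0.642] w [0.0, -0.0, 0.003]
--
t [0.0, 0.0, 0.383] w [0.0, -0.0, -0.0]
```

Run:
```python
from h import *
b=cv2.imread('pics/side0.png'); im=snap('side','side1.png')
for q in (b,im):
    h=cv2.cvtColor(q,cv2.COLOR_BGR2HSV)[235:280,225:275]; m=((h[:,:,2]<90)&(h[:,:,1]>80)).astype(np.uint8)
    c=[c for c in cv2.findContours(m,0,2)[0] if cv2.contourArea(c)>20]; print([cv2.minAreaRect(k) for k in c])
```

```text
[((25.930768966674805, 26.446155548095703), (29.206029891967773, 6.928758144378662), 37.87498474121094)]
[((25.648700714111328, 26.306692123413086), (29.814857482910156, 7.011673927307129), 37.5685920715332)]
```

Call:
jog_arm:
  rotation:
    - [0,0,0]
    - [0,0,0]
    - [0,0,0]
    - [0,0,0]
    - [0,0,0]
  translation:
    - [-0.15,0.03,0.15]
    - [-0.286,0.06,0.35]
    - [-0.286,0.06,0.642]
    - [-0.286,0.06,0.642]
    - [-0.286,0.06,0.642]
  gripper: [0.2,0.2,0.2,0.2,0.2]

```text
time: 4.62
tcp_pos: [0.4347, -0.1384, 0.0507]
orientation: [0.0, 0.676, 0.737, 0.0]
contact_force: [-0.6, 0.5, -0.4]
finger_gap: 0.0513
gripper_force: 0.0
```

Run:
```python
from h import *
say(); im=snap('side'); crop(im,150,150,350,300,4,'s2.png')
p,r=plan((.434,-.137,.004),94.8)
```

```text
t 4.62 tcp [ 0.4347 -0.1384  0.0507] yaw 94.93 tilt 0.06 F [-0.6  0.5 -0.4] gap 0.0513 gf 0.0
t [0.016, -0.011, 0.394] w [0.001, 0.001, 0.001]
```

View pics/s2.png

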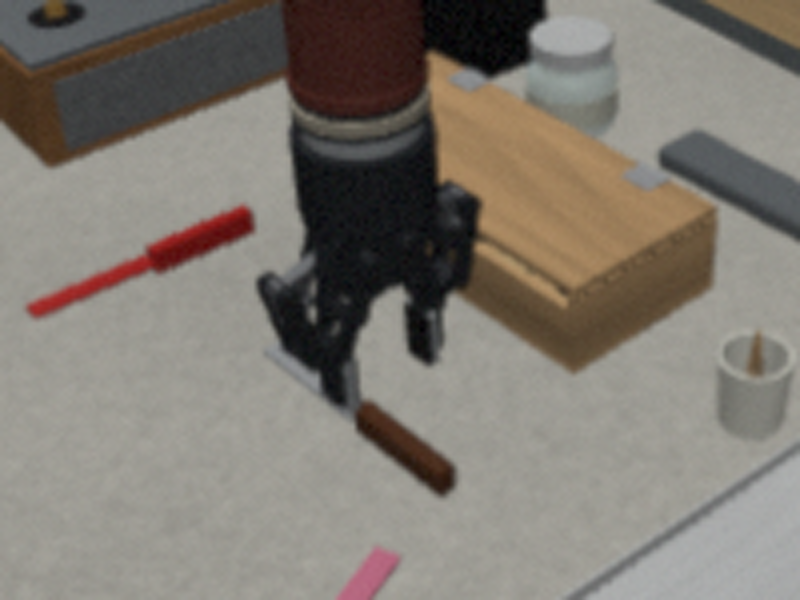

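The crop shows the open fingers straddling the dark handle (crop (405, 450)), and nothing has moved. I'll lower and grip.

Call:
jog_arm:
  rotation:
    - [0,0,0]
    - [0,0,0]
    - [0,0,0]
    - [0,0,0]
    - [0,0,0]
  translation:
    - [0.016,-0.01,0.15]
    - [0.016,-0.01,0.3]
    - [0.016,-0.01,0.39]
    - [0.016,-0.01,0.39]
    - [0.016,-0.01,0.39]
  gripper: [0.2,0.2,0.2,-1,-1]
  grip_force: 90

```text
time: 5.3
tcp_pos: [0.4337, -0.1371, 0.0039]
orientation: [0.001, 0.676, 0.737, 0.0]
contact_force: [2.5, -0.3, -0.5]
finger_gap: 0.0154
gripper_force: 0.0
```

Call:
jog_arm:
  rotation:
    - [0,0,0]
    - [0,0,0]
    - [0,0,0]
    - [0,0,0]
    - [0,0,0]
  translation:
    - [0,0,0]
    - [0,0,0]
    - [0,0,0]
    - [0,0,-0.2]
    - [0,0,-0.5]
  gripper: [-1,-1,-1,-1,-1]

```text
time: 5.92
tcp_pos: [0.4314, -0.1361, 0.0626]
orientation: [-0.002, 0.676, 0.737, -0.0]
contact_force: [-0.0, -0.6, -0.4]
finger_gap: 0.0119
gripper_force: 88.5
```

Run:
```python
from h import *
say()
# box frame: front mid
yb=3.5; bx=np.array([np.cos(np.radians(yb)),np.sin(np.radians(yb))]); F=np.array([.551,-.0106])
for d in (.135,.075): print(d,(F-bx*d).round(4))
g=F-bx*.140
p,r=plan((g[0],g[1],.0495),yb)
im=snap('side'); crop(im,150,150,350,300,4,'s3.png')
```

```text
t 5.92 tcp [ 0.4314 -0.1361  0.0626] yaw 94.88 tilt 0.2 F [-0.  -0.6 -0.4] gap 0.0119 gf 88.5
0.135 [ 0.4163 -0.0188]
0.075 [ 0.4761 -0.0152]
t [0.985, -0.084, 0.111] w [-0.001, 0.0, 0.55]
t [0.0, 0.0, -0.0] w [-0.001, 0.001, 0.465]
```

View pics/s3.png

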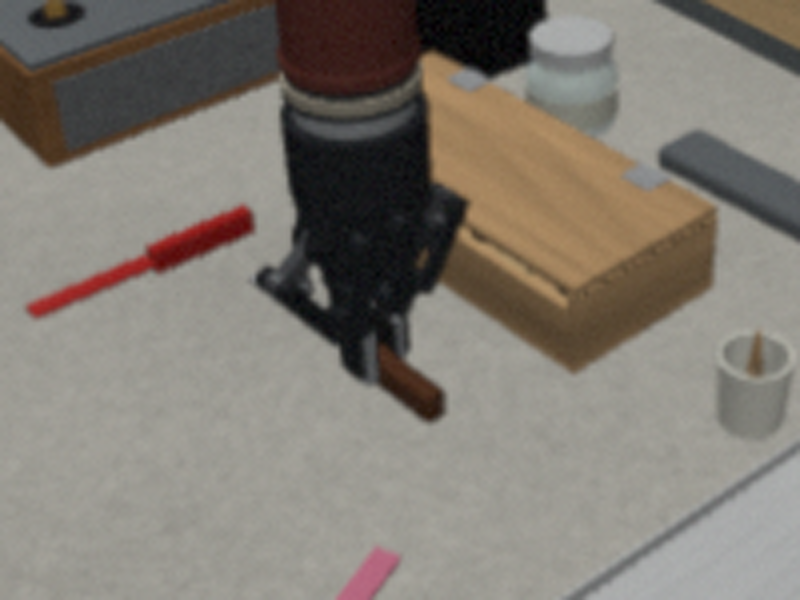

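The opener is gripped and lifted level. Now I turn it towards the box.

Call:
jog_arm:
  rotation:
    - [0,0,0.11]
    - [0,0,0.22]
    - [0,0,0.33]
    - [0,0,0.44]
    - [0,0,0.55]
  translation:
    - [0.2,0,0.02]
    - [0.4,-0.02,0.04]
    - [0.6,-0.05,0.06]
    - [0.8,-0.07,0.08]
    - [0.985,-0.084,0.1]
  gripper: [-1,-1,-1,-1,-1]

```text
time: 6.6
tcp_pos: [0.4124, -0.0191, 0.0509]
orientation: [0.0, 0.924, 0.383, 0.0]
contact_force: [-0.6, 0.3, -0.3]
finger_gap: 0.0118
gripper_force: 88.5
```

Call:
jog_arm:
  rotation:
    - [0,0,0.11]
    - [0,0,0.22]
    - [0,0,0.33]
    - [0,0,0.44]
    - [0,0,0.465]
  translation:
    - [0,0,0]
    - [0,0,0]
    - [0,0,0]
    - [0,0,0]
    - [0,0,0]
  gripper: [-1,-1,-1,-1,-1]

```text
time: 7.22
tcp_pos: [0.4127, -0.0198, 0.051]
orientation: [0.0, 1.0, 0.03, 0.0]
contact_force: [0.7, -0.4, -0.3]
finger_gap: 0.0117
gripper_force: 88.5
```

Run:
```python
from h import *
say(); im=snap('side'); crop(im,180,150,340,270,5,'s4.png')
s,r=st(); p=np.array(s['tcp_pos']); 
g=p+r.apply([0,0,-.006]); tip=p+r.apply([.115,0,-.006]); but=p+r.apply([-.055,0,-.006]); fr=p+r.apply([.025,0,-.006])
print((proj('side',[but,g,fr,tip])-[180,150])*5)
print((proj('side',[[.551+.0078,-.0106-.1,.05],[.551-.0087,-.0106+.14,.05]])-[180,150])*5)
```

```text
t 7.22 tcp [ 0.4127 -0.0198  0.051 ] yaw 3.42 tilt 0.02 F [ 0.7 -0.4 -0.3] gap 0.0117 gf 88.5
[[ 62.3498517  410.71159415]
 [158.45060879 363.33736582]
 [200.35966204 342.69060245]
 [342.62340229 272.66104882]]
[[504.85108571 347.75101347]
 [226.45910276 164.71348395]]
```

View pics/s4.png

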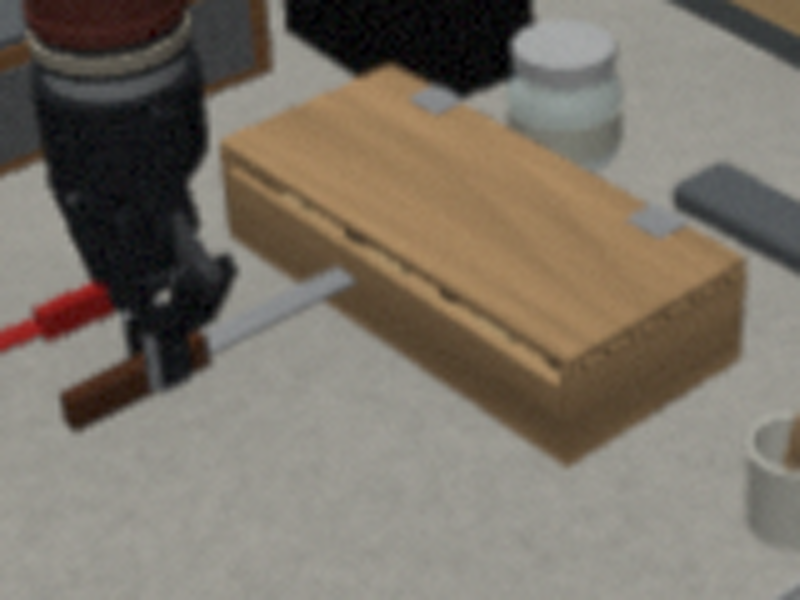

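The blade tip at crop (348, 275) matches the prediction (343, 273), and the lid gap shows as the dark line at (350, 236)–(450, 296). I'll insert the blade.

Call:
jog_arm:
  rotation:
    - [0,0,0]
    - [0,0,0]
    - [0,0,0]
    - [0,0,0]
    - [0,0,0]
  translation:
    - [0.03,0,0.02]
    - [0.15,0,0.02]
    - [0.27,0,0.02]
    - [0.4,0,0.02]
    - [0.53,0,0.02]
  gripper: [-1,-1,-1,-1,-1]
  grip_force: 120

```text
time: 7.9
tcp_pos: [0.4778, -0.0158, 0.0487]
orientation: [0.0, 1.0, 0.031, 0.0]
contact_force: [0.2, 0.2, -0.6]
finger_gap: 0.0108
gripper_force: 121.3
```

Run:
```python
from h import *
say(); im=snap('side'); crop(im,180,150,340,270,5,'s5.png')
```

```text
t 7.9 tcp [ 0.4778 -0.0158  0.0487] yaw 3.55 tilt 0.02 F [ 0.2  0.2 -0.6] gap 0.0108 gf 121.3
```

View pics/s5.png

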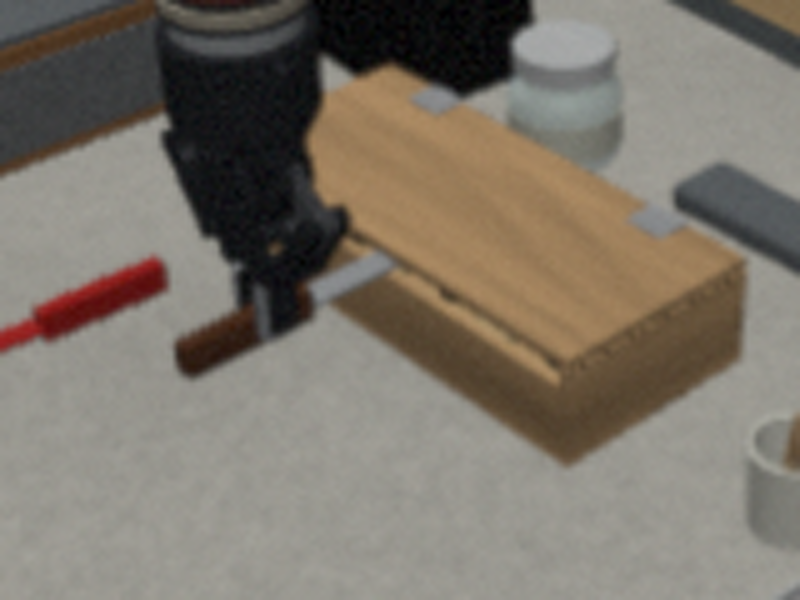

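The blade is inside the gap, entering at crop (390, 262), with no contact force. Next I pry up.

Call:
jog_arm:
  rotation:
    - [0,0,0]
    - [0,0,0]
    - [0,0,0]
    - [0,0,0]
    - [0,0,0]
  translation:
    - [0,0,-0.05]
    - [0.03,0,-0.15]
    - [0.05,0,-0.25]
    - [0.08,0,-0.35]
    - [0.1,0,-0.42]
  gripper: [-1,-1,-1,-1,-1]

```text
time: 8.57
tcp_pos: [0.4889, -0.015, 0.1003]
orientation: [-0.0, 1.0, 0.031, 0.001]
contact_force: [0.2, 0.5, -4.5]
finger_gap: 0.0109
gripper_force: 121.1
```

Run:
```python
from h import *
say(); im=snap('side'); crop(im,180,130,340,250,5,'s6.png')
```

```text
t 8.57 tcp [ 0.4889 -0.015   0.1003] yaw 3.55 tilt 0.12 F [ 0.2  0.5 -4.5] gap 0.0109 gf 121.1
```

View pics/s6.png

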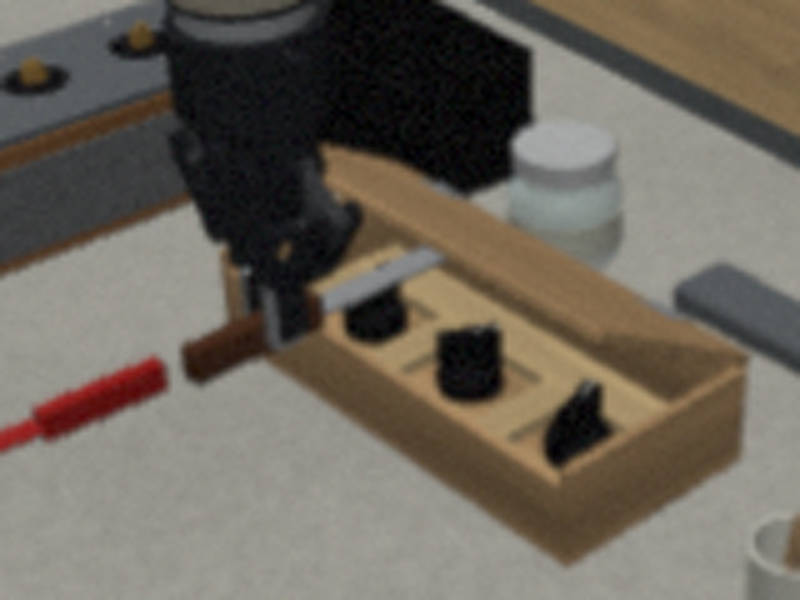

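The lid is pried up, with its front edge visible from crop (320, 150) to (600, 335). There are three knobs in the pockets at (375, 315), (468, 360) and (580, 430). I'll keep opening with the blade.

Call:
jog_arm:
  rotation:
    - [0,0,0]
    - [0,0,0]
    - [0,0,0]
    - [0,0,0]
    - [0,0,0]
  translation:
    - [0.08,0,-0.15]
    - [0.2,0,-0.3]
    - [0.3,0,-0.42]
    - [0.42,0,-0.54]
    - [0.53,0,-0.54]
  gripper: [-1,-1,-1,-1,-1]

```text
time: 9.25
tcp_pos: [0.5543, -0.0114, 0.1662]
orientation: [0.0, 1.0, 0.031, 0.003]
contact_force: [-2.8, 0.3, 0.4]
finger_gap: 0.0111
gripper_force: 121.6
```

Call:
jog_arm:
  rotation:
    - [0,0,0]
    - [0,0,0]
    - [0,0,0]
    - [0,0,0]
    - [0,0,0]
  translation:
    - [0.05,0,0]
    - [0.08,0,0]
    - [0.08,0,0]
    - [0.08,0,0]
    - [0.08,0,0]
  gripper: [-1,-1,-1,-1,-1]

```text
time: 9.88
tcp_pos: [0.5612, -0.0106, 0.1637]
orientation: [-0.0, 1.0, 0.031, 0.0]
contact_force: [0.6, 0.5, -0.5]
finger_gap: 0.0109
gripper_force: 121.5
```

Run:
```python
from h import *
say(); im=snap('side'); a=cv2.resize(im[90:270,160:400],None,fx=2.2,fy=2.2)
t=snap('top'); b=cv2.resize(t[140:260,190:330],None,fx=2.8,fy=2.8); c=np.zeros((400,800,3),np.uint8); c[:396,:528]=a; 
cv2.imwrite('pics/s7.png',c) if 0 else crop(im,160,80,400,260,3.3,'s7.png')
```

```text
t 9.88 tcp [ 0.5612 -0.0106  0.1637] yaw 3.54 tilt 0.01 F [ 0.6  0.5 -0.5] gap 0.0109 gf 121.5
```

View pics/s7.png

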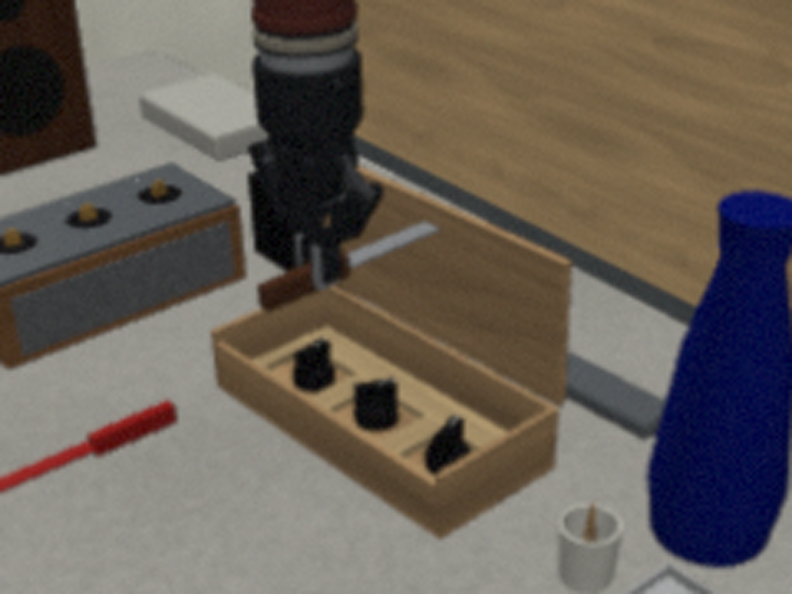

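The lid stands nearly upright, its right edge running from crop (560, 400) to (570, 262), and the three knobs are clear. Now I take the opener to the tray.

Run:
```python
from h import *
p,r=plan((.47,-.10,.15),1.4);print('--')
p,r=plan((.511,-.353,.10),1.4,p,r);print('--');p,r=plan((.511,-.353,.009),1.4,p,r)
```

```text
t [-0.805, 0.696, 0.115] w [0.0, -0.0, 0.024]
--
t [0.138, 1.0, 0.197] w [0.0, -0.0, -0.0]
t [0.137, 1.0, 0.197] w [0.0, -0.0, -0.0]
t [0.016, 0.116, 0.023] w [0.0, -0.0, -0.0]
--
t [0.0, 0.0, 0.758] w [0.0, -0.0, -0.0]
```

Call:
jog_arm:
  rotation:
    - [0,0,0]
    - [0,0,0]
    - [0,0,0.024]
    - [0,0,0.024]
    - [0,0,0.024]
  translation:
    - [-0.2,0,0]
    - [-0.6,0.1,0]
    - [-0.805,0.4,0.1]
    - [-0.805,0.7,0.115]
    - [-0.805,0.7,0.115]
  gripper: [-1,-1,-1,-1,-1]

```text
time: 10.6
tcp_pos: [0.47, -0.1023, 0.1503]
orientation: [0.0, 1.0, 0.01, 0.0]
contact_force: [0.1, 1.4, 0.1]
finger_gap: 0.0105
gripper_force: 121.5
```

Call:
jog_arm:
  rotation:
    - [0,0,0]
    - [0,0,0]
    - [0,0,0]
    - [0,0,0]
    - [0,0,0]
  translation:
    - [0.05,0.35,0]
    - [0.1,0.7,0]
    - [0.14,1,0]
    - [0.14,1,0]
    - [0.14,1,0]
  gripper: [-1,-1,-1,-1,-1]

```text
time: 11.22
tcp_pos: [0.4896, -0.2189, 0.1498]
orientation: [-0.001, 1.0, 0.012, -0.0]
contact_force: [-0.9, -0.6, -0.7]
finger_gap: 0.0108
gripper_force: 121.5
```

Call:
jog_arm:
  rotation:
    - [0,0,0]
    - [0,0,0]
    - [0,0,0]
    - [0,0,0]
    - [0,0,0]
  translation:
    - [0.05,0.35,0]
    - [0.1,0.7,0.2]
    - [0.14,1,0.4]
    - [0.14,1,0.4]
    - [0.14,1,0.4]
  gripper: [-1,-1,-1,-1,-1]

```text
time: 11.85
tcp_pos: [0.5094, -0.3378, 0.1019]
orientation: [-0.001, 1.0, 0.013, -0.0]
contact_force: [0.2, 0.4, -0.4]
finger_gap: 0.0107
gripper_force: 121.5
```

Run:
```python
from h import *
say(); p,r=plan((.511,-.353,.009),1.4)
im=snap('side'); crop(im,260,180,460,330,4,'s8.png'); t=snap('top')
s,r=st(); q=np.array(s['tcp_pos'])
b=lambda v:(proj('top',[q+r.apply(v)])[0]).round(1)
print('top proj butt,tip',b([-.055,0,-.006]),b([.115,0,-.006]))
crop(t,300,160,420,290,4,'t8.png')
```

```text
t 11.85 tcp [ 0.5094 -0.3378  0.1019] yaw 1.44 tilt 0.09 F [ 0.2  0.4 -0.4] gap 0.0107 gf 121.5
t [0.01, 0.128, 0.774] w [-0.001, 0.0, 0.0]
top proj butt,tip [365.7 244.6] [361.1 188.6]
```

View pics/s8.png

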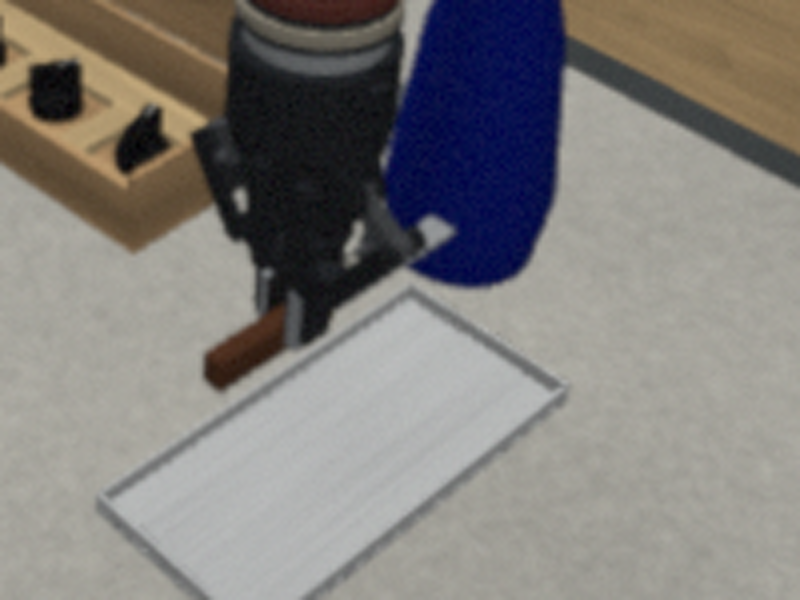

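The opener is held over the tray: its handle is at crop (245, 350), and the tray corners are at (415, 292), (565, 393) and (103, 500). I'll lower it and release.

Call:
jog_arm:
  rotation:
    - [0,0,0]
    - [0,0,0]
    - [0,0,0]
    - [0,0,0]
    - [0,0,0]
  translation:
    - [0.01,0.128,0.2]
    - [0.01,0.128,0.4]
    - [0.01,0.128,0.6]
    - [0.01,0.128,0.7]
    - [0.01,0.128,0.775]
  gripper: [-1,-1,-1,-1,-1]

```text
time: 12.58
tcp_pos: [0.5115, -0.3545, 0.0094]
orientation: [0.0, 1.0, 0.012, 0.0]
contact_force: [0.6, -0.2, -0.7]
finger_gap: 0.0109
gripper_force: 121.5
```

Call:
jog_arm:
  rotation:
    - [0,0,0]
    - [0,0,0]
    - [0,0,0]
    - [0,0,0]
    - [0,0,0]
  translation:
    - [0,0,0]
    - [0,0,0]
    - [0,0,-0.1]
    - [0,0,-0.4]
    - [0,0,-0.8]
  gripper: [-0.3,-0.3,-0.3,-0.3,-0.3]

```text
time: 13.2
tcp_pos: [0.5103, -0.3544, 0.106]
orientation: [-0.001, 1.0, 0.012, -0.001]
contact_force: [1.1, -1.7, 0.1]
finger_gap: 0.0301
gripper_force: 0.0
```

Call:
jog_arm:
  rotation:
    - [0,0,0]
    - [0,0,0]
    - [0,0,0]
    - [0,0,0]
    - [0,0,0]
  translation:
    - [-0.3,-0.2,-0.3]
    - [-0.6,-0.6,-0.6]
    - [-0.7,-1,-0.7]
    - [-0.7,-1,-0.7]
    - [-0.7,-1,-0.7]
  gripper: [-0.3,-0.3,-0.3,-0.3,-0.3]

```text
time: 13.82
tcp_pos: [0.4247, -0.2375, 0.1904]
orientation: [0.001, 1.0, 0.012, 0.001]
contact_force: [0.2, 0.2, -0.7]
finger_gap: 0.0297
gripper_force: 0.0
```

Run:
```python
from h import *
say(); t=snap('top','top9.png'); s=snap('side','side9.png')
a=cv2.resize(t[160:270,190:400],None,fx=3.8,fy=3.8,interpolation=2)[:,:798]; b=cv2.resize(s[90:330,150:420],None,fx=.74,fy=.74)
cv2.imwrite('pics/c9.png',np.vstack([a,np.zeros((180,798,3),np.uint8)])); im=cv2.imread('pics/c9.png'); im[418:598,0:200]=b[:180,:200]
c=cv2.resize(s[170:230,210:330],None,fx=3,fy=3,interpolation=2); im[418:598,210:570]=c; cv2.imwrite('pics/c9.png',im)
```

```text
t 13.82 tcp [ 0.4247 -0.2375  0.1904] yaw 1.41 tilt 0.18 F [ 0.2  0.2 -0.7] gap 0.0297 gf 0.0Traceback (most recent call last):
  File "<stdin>", line 4, in <module>
ValueError: could not broadcast input array from shape (178,200,3) into shape (180,200,3)
```

View pics/c9.png

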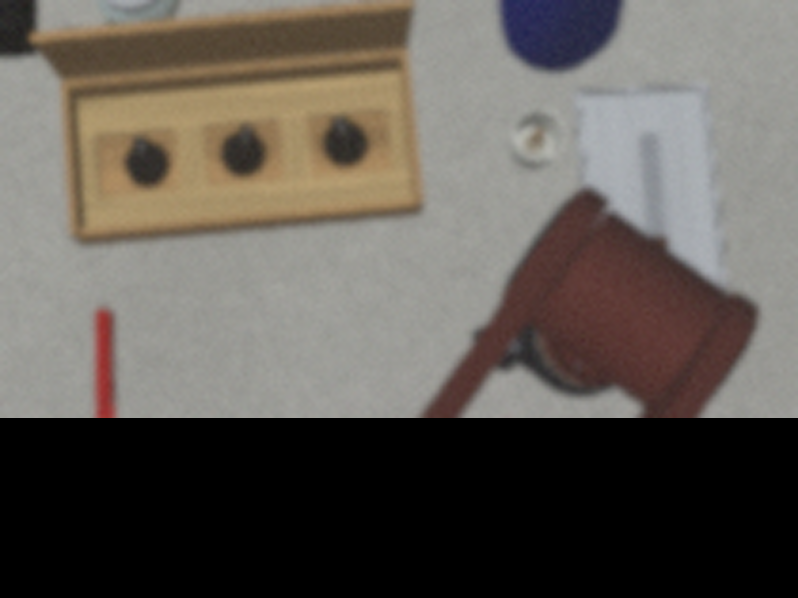

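The opener lies in the tray with its blade at crop (650, 185). The knobs are at crop (147, 162), (243, 150) and (345, 140). One averaged, contrast-stretched composite should give the bar and spindle directions.

Run:
```python
from h import *
T=np.mean([snap('top').astype(float) for _ in range(12)],0); S=np.mean([snap('side').astype(float) for _ in range(12)],0)
np.save('T.npy',T); np.save('S.npy',S)
def cr(I,c,h,size,g):
    x,y=int(round(c[0])),int(round(c[1])); p=I[y-h:y+h,x-h:x+h]; p=255*np.clip(p/g,0,1)**.6
    return cv2.resize(p.astype(np.uint8),(size,size),interpolation=cv2.INTER_CUBIC)
kt=[(228.7,202.6),(253.9,199.5),(280.8,196.8)]
P=[onz('top',[k],.03)[0] for k in kt]; print(np.round(P,4))
ks=[proj('side',[p])[0] for p in P]
sp=[(.6163,.3508,.1),(.5359,.3492,.1),(.4563,.3471,.1)]
stp=proj('top',sp); ss=proj('side',sp)
rows=[np.hstack([cr(T,k,9,195,90) for k in kt]),np.hstack([cr(S,k,13,195,90) for k in ks])]
rows2=[np.hstack([cr(T,k,7,195,200) for k in stp]),np.hstack([cr(S,k,10,195,200) for k in ss])]
A=np.vstack(rows);B=np.vstack(rows2); o=np.zeros((600,800,3),np.uint8)
o=np.hstack([cv2.resize(A,(400,266)),cv2.resize(B,(400,266))]); o=cv2.resize(np.vstack([np.hstack(rows[:1]),np.hstack(rows[1:])]),(585,390))
full=np.vstack([np.hstack([A]),]); 
R1=np.hstack(rows+[]) ; R2=np.hstack(rows2); im=np.vstack([R1,R2]); im=cv2.resize(im,(798,266)); 
big=np.vstack([np.hstack([cv2.resize(r,(399,133)) for r in (rows[0],rows[1])])]) 
g=np.vstack([np.hstack([rows[0]]),rows[1],]); G=cv2.resize(np.hstack([np.vstack(rows),np.vstack(rows2)]),(800,267))
# 4 rows x 3 would be 780 high: put 2x2 blocks of 400x133 -> use 3 rows of 200px tiles x 4 columns (per item)
til=lambda a:cv2.resize(a,(198,198))
cols=[til(np.ascontiguousarray(rows[0][:,i*195:(i+1)*195])) for i in range(3)],[til(np.ascontiguousarray(rows[1][:,i*195:(i+1)*195])) for i in range(3)],[til(np.ascontiguousarray(rows2[0][:,i*195:(i+1)*195])) for i in range(3)],[til(np.ascontiguousarray(rows2[1][:,i*195:(i+1)*195])) for i in range(3)]
cv2.imwrite('pics/k.png',np.hstack([np.vstack(c) for c in cols])); print(np.round(kt,1),np.round(ks,1),np.round(stp,1),np.round(ss,1))
```

```text
[[ 0.6063  0.0743  0.03  ]
 [ 0.6147 -0.0063  0.03  ]
 [ 0.6218 -0.0924  0.03  ]]
[[228.7 202.6]
 [253.9 199.5]
 [280.8 196.8]] [[254.6 189.1]
 [273.7 200.1]
 [295.5 213.2]] [[135.9 196.6]
 [135.3 222.6]
 [135.  248.9]] [[208.1 135.5]
 [186.4 142.7]
 [163.7 150.3]]
```

View pics/k.png

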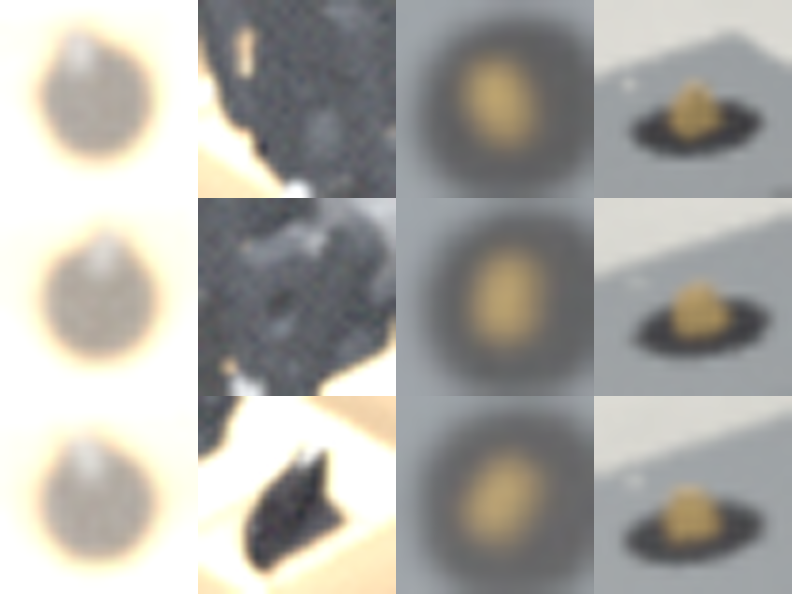

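The composite (mostly visible from above) shows the white pointer marks at the +x ends of the bars: tile offsets give bar yaws of about +15°, −14° and +18°. The brass flats lean about +20°, −5° and −25°. Next I measure all of this numerically.

```bash
cat > meas.py <<'E'
from h import *
from scipy.optimize import least_squares
def moments(w,x0,y0):
    yy,xx=np.mgrid[y0:y0+w.shape[0],x0:x0+w.shape[1]]; s=w.sum(); c=np.array([(w*xx).sum()/s,(w*yy).sum()/s])
    C=np.array([[(w*(xx-c[0])**2).sum(),(w*(xx-c[0])*(yy-c[1])).sum()],[0,(w*(yy-c[1])**2).sum()]])/s; C[1,0]=C[0,1]; return c,C
def spindles(T,n):
    out=[]
    for s in [(.6145,.349,.095),(.5345,.347,.095),(.4550,.345,.095)]:
        u,v=proj(n,[s])[0].round().astype(int); h=(11 if n=='top' else 13); h2=8 if n=='side' else h
        p=T[v-h2:v+h2+1,u-h:u+h+1]; g=p.mean(2); br=p[:,:,2]-p[:,:,0]
        w=np.clip(br-18,0,None); c,C=moments(w,u-h,v-h2)
        bg=np.median(np.r_[g[0],g[-1]]); d=np.where(br>12,1,np.clip((bg-g)/(bg-g.min()),0,1)); d[d<.3]=0
        m=(d>.5).astype(np.uint8); cn=max(cv2.findContours(m,0,2)[0],key=cv2.contourArea); M=cv2.moments(cv2.convexHull(cn)); rc=np.array([u-h+M['m10']/M['m00'],v-h2+M['m01']/M['m00']])
        out.append((c,C,rc,cv2.boundingRect(cn)[2:]))
    return out
def tri(a,b):
    o1,d1=ray('top',[a]);o2,d2=ray('side',[b]); d1=d1[0]/np.linalg.norm(d1);d2=d2[0]/np.linalg.norm(d2)
    t=np.linalg.lstsq(np.c_[d1,-d2],o2-o1,rcond=None)[0]; p,q=o1+d1*t[0],o2+d2*t[1]; return (p+q)/2,np.linalg.norm(p-q)
E
python3 - <<'E'
from meas import *
T=np.load('T.npy');S=np.load('S.npy')
a=spindles(T,'top');b=spindles(S,'side')
for x,y in zip(a,b):
    w,V=np.linalg.eigh(x[1]); v=V[:,1]; v=v*np.sign(-v[1])
    print('ring px',x[2].round(2),x[3],y[2].round(2),y[3],'top@.09',onz('top',[x[2]],.09)[0].round(4),'side@.09',onz('side',[y[2]],.09)[0].round(4),'tri',np.round(tri(x[2],y[2])[0],4))
    print('  brass top@.099',onz('top',[x[0]],.099)[0].round(4),'side@.097',onz('side',[y[0]],.097)[0].round(4),'axis yaw',np.degrees(np.arctan2(-v[0],-v[1])).round(1),'sd',np.sqrt(w).round(2))
for k in [(228.7,202.6),(253.9,199.5),(280.8,196.8)]:
    u,v=np.round(k).astype(int); h=9; p=T[v-h:v+h+1,u-h:u+h+1]; g=p.mean(2); m=(g<75).astype(np.uint8)
    cn=max(cv2.findContours(m,0,2)[0],key=cv2.contourArea); (cx,cy),rad=cv2.minEnclosingCircle(cn); br=cv2.boundingRect(cn); M=cv2.moments(cn)
    w=np.clip(g-np.percentile(g[m>0],70),0,None)*cv2.erode(m,np.ones((3,3))); 
    w[10:]=0; c,_=moments(w,u-h,v-h); dc=np.array([u-h+M['m10']/M['m00'],v-h+M['m01']/M['m00']])
    print('knob',br,dc.round(2),'disc@.024',onz('top',[dc],.024)[0].round(4),'mark@.044',onz('top',[c],.044)[0].round(4),end=' ')
    d=onz('top',[c],.044)[0]-onz('top',[dc],.024)[0]; print('off',d.round(4),'yaw',np.degrees(np.arctan2(d[1],d[0])).round(1))
E
```

```text
ring px [136.68 197.29] (14, 14) [207.97 138.03] (13, 8) top@.09 [0.6164 0.3517 0.09  ] side@.09 [0.6159 0.3537 0.09  ] tri [0.6156 0.3516 0.0909]
  brass top@.099 [0.6165 0.3513 0.099 ] side@.097 [0.6134 0.3484 0.097 ] axis yaw 21.5 sd [1.   1.35]
ring px [136.38 222.76] (14, 14) [186.53 145.05] (14, 8) top@.09 [0.537  0.3494 0.09  ] side@.09 [0.5364 0.353  0.09  ] tri [0.5358 0.3492 0.0918]
  brass top@.099 [0.536  0.3496 0.099 ] side@.097 [0.5334 0.348  0.097 ] axis yaw -8.6 sd [1.02 1.41]
ring px [136.27 249.15] (14, 15) [163.67 152.93] (14, 8) top@.09 [0.4564 0.3468 0.09  ] side@.09 [0.4554 0.35   0.09  ] tri [0.4553 0.3466 0.0915]
  brass top@.099 [0.4566 0.3476 0.099 ] side@.097 [0.4537 0.3462 0.097 ] axis yaw -30.5 sd [1.02 1.37]
knob (3, 3, 11, 12) [228.3  202.41] disc@.024 [0.6082 0.0763 0.024 ] mark@.044 [0.6166 0.0786 0.044 ] off [0.0085 0.0024 0.02  ] yaw 15.6
knob (4, 3, 11, 12) [253.71 199.83] disc@.024 [ 0.615  -0.0053  0.024 ] mark@.044 [ 0.6229 -0.0065  0.044 ] off [ 0.0079 -0.0011  0.02  ] yaw -8.0
knob (3, 4, 11, 11) [280.22 197.11] disc@.024 [ 0.6222 -0.0906  0.024 ] mark@.044 [ 0.6301 -0.0886  0.044 ] off [0.0079 0.0019 0.02  ] yaw 13.8
```

Spindles: (0.616, 0.350), (0.536, 0.349) and (0.456, 0.347), spaced 80 mm as expected, with flats at about +21°, −8° and −30°. Knobs: (0.607, 0.076), (0.615, −0.005) and (0.622, −0.090). I'll centre knob1 by squeezing its bar lengthwise, then grip across it.

Run:
```python
from h import *
p,r=plan((.607,.076,.11),107);print('--')
p,r=plan((.607,.076,.025),107,p,r);print('--');p,r=plan((.607,.076,.065),17,p,r)
```

```text
t [0.617, -1.0, 0.256] w [0.0, 0.0, -0.55]
t [1.0, -0.155, 0.221] w [0.0, 0.0, -0.55]
t [0.632, 0.544, 0.182] w [0.0, 0.0, -0.074]
--
t [0.0, -0.0, 0.708] w [0.0, 0.0, 0.0]
--
t [0.0, -0.0, -0.333] w [0.0, 0.0, 0.55]
t [-0.0, -0.0, 0.0] w [0.0, -0.0, 0.45]
```

Call:
jog_arm:
  rotation:
    - [0,0,-0.11]
    - [0,0,-0.22]
    - [0,0,-0.33]
    - [0,0,-0.44]
    - [0,0,-0.55]
  translation:
    - [0.12,-0.2,0]
    - [0.25,-0.4,0.05]
    - [0.37,-0.6,0.1]
    - [0.5,-0.8,0.2]
    - [0.617,-1,0.256]
  gripper: [0.41,0.41,0.41,0.41,0.41]

```text
time: 15.75
tcp_pos: [0.4954, -0.1143, 0.1578]
orientation: [-0.0, 0.902, 0.432, -0.0]
contact_force: [0.9, 0.1, 0.1]
finger_gap: 0.0604
gripper_force: 0.0
```

Call:
jog_arm:
  rotation:
    - [0,0,-0.11]
    - [0,0,-0.22]
    - [0,0,-0.33]
    - [0,0,-0.44]
    - [0,0,-0.55]
  translation:
    - [0.2,-0.03,0]
    - [0.4,-0.06,0.05]
    - [0.6,-0.1,0.1]
    - [0.8,-0.13,0.2]
    - [1,-0.155,0.221]
  gripper: [0.41,0.41,0.41,0.41,0.41]

```text
time: 16.38
tcp_pos: [0.5562, -0.0095, 0.1308]
orientation: [-0.001, 0.638, 0.77, -0.0]
contact_force: [-0.7, -0.2, -0.6]
finger_gap: 0.0604
gripper_force: 0.0
```

Call:
jog_arm:
  rotation:
    - [0,0,-0.074]
    - [0,0,-0.074]
    - [0,0,-0.074]
    - [0,0,-0.074]
    - [0,0,-0.074]
  translation:
    - [0.2,0.2,0]
    - [0.45,0.4,0.05]
    - [0.632,0.544,0.182]
    - [0.632,0.544,0.182]
    - [0.632,0.544,0.182]
  gripper: [0.41,0.41,0.41,0.41,0.41]

```text
time: 17.0
tcp_pos: [0.6068, 0.0755, 0.11]
orientation: [-0.0, 0.594, 0.804, -0.0]
contact_force: [0.2, -0.2, -0.1]
finger_gap: 0.0601
gripper_force: 0.0
```

Run:
```python
from h import *
say(); plan((.607,.076,.026),107)
im=snap('side').astype(int); S=np.load('S.npy')
# knob1 still there? 
u,v=proj('side',[(.607,.076,.03)])[0].round().astype(int); g=snap('side').mean(2)[v-15:v+15,u-18:u+18]; m=(g<35); print(u,v,m.sum())
```

```text
t 17.0 tcp [0.6068 0.0755 0.11  ] yaw 107.05 tilt 0.04 F [ 0.2 -0.2 -0.1] gap 0.0601 gf 0.0
t [0.004, 0.003, 0.7] w [-0.0, 0.0, 0.001]
254 189 154
```

Call:
jog_arm:
  rotation:
    - [0,0,0]
    - [0,0,0]
    - [0,0,0]
    - [0,0,0]
    - [0,0,0]
  translation:
    - [0,0,0.25]
    - [0,0,0.5]
    - [0,0,0.7]
    - [0,0,0.7]
    - [0,0,0.7]
  gripper: [0.41,0.41,0.41,0.41,-1]
  grip_force: 20

```text
time: 17.73
tcp_pos: [0.6081, 0.0754, 0.0274]
orientation: [0.001, 0.595, 0.804, 0.001]
contact_force: [-0.4, 0.5, 0.6]
finger_gap: 0.0431
gripper_force: 0.0
```

Call:
jog_arm:
  rotation:
    - [0,0,0]
    - [0,0,0]
    - [0,0,0]
    - [0,0,0]
    - [0,0,0]
  translation:
    - [0,0,0]
    - [0,0,0]
    - [0,0,0]
    - [0,0,0]
    - [0,0,0]
  gripper: [-1,-1,-1,-1,-1]

```text
time: 18.35
tcp_pos: [0.6087, 0.0758, 0.0279]
orientation: [0.001, 0.594, 0.804, 0.001]
contact_force: [-0.6, -0.4, 5.6]
finger_gap: 0.0357
gripper_force: 20.5
```

Run:
```python
from h import *
say()
```

```text
t 18.35 tcp [0.6087 0.0758 0.0279] yaw 107.06 tilt 0.19 F [-0.6 -0.4  5.6] gap 0.0357 gf 20.5
```

Call:
jog_arm:
  rotation:
    - [0,0,0]
    - [0,0,0]
    - [0,0,0.1]
    - [0,0,0.2]
    - [0,0,0.3]
  translation:
    - [0,0,0]
    - [0,0,0]
    - [0,0,0]
    - [0,0,0]
    - [0,0,0]
  gripper: [0.41,0.41,0.41,0.41,0.41]

```text
time: 18.98
tcp_pos: [0.6064, 0.0761, 0.0253]
orientation: [-0.0, 0.767, 0.641, -0.0]
contact_force: [-0.6, -0.4, -0.2]
finger_gap: 0.06
gripper_force: 0.0
```

Call:
jog_arm:
  rotation:
    - [0,0,0.11]
    - [0,0,0.22]
    - [0,0,0.33]
    - [0,0,0.44]
    - [0,0,0.5]
  translation:
    - [0,0,0]
    - [0,0,0]
    - [0,0,0]
    - [0,0,0]
    - [0,0,0]
  gripper: [0.41,0.41,0.41,0.41,0.41]

```text
time: 19.6
tcp_pos: [0.6064, 0.0761, 0.0253]
orientation: [-0.0, 0.954, 0.299, -0.001]
contact_force: [-0.8, -0.1, 0.6]
finger_gap: 0.0603
gripper_force: 0.0
```

Call:
jog_arm:
  rotation:
    - [0,0,0.1]
    - [0,0,0.2]
    - [0,0,0.2]
    - [0,0,0.2]
    - [0,0,0.2]
  translation:
    - [0,0,0]
    - [0,0,0]
    - [0,0,0]
    - [0,0,0]
    - [0,0,0]
  gripper: [0.41,0.41,0.41,-1,-1]
  grip_force: 40

```text
time: 20.23
tcp_pos: [0.6069, 0.076, 0.0258]
orientation: [-0.0, 0.989, 0.149, -0.0]
contact_force: [-0.3, 0.5, 1.1]
finger_gap: 0.0246
gripper_force: 0.0
```

Call:
jog_arm:
  rotation:
    - [0,0,0]
    - [0,0,0]
    - [0,0,0]
    - [0,0,0]
    - [0,0,0]
  translation:
    - [0,0,0]
    - [0,0,0]
    - [0,0,0]
    - [0,0,0]
    - [0,0,0]
  gripper: [-1,-1,-1,-1,-1]

```text
time: 20.85
tcp_pos: [0.6071, 0.076, 0.0261]
orientation: [0.0, 0.989, 0.148, 0.0]
contact_force: [0.7, 0.2, 0.6]
finger_gap: 0.011
gripper_force: 40.7
```

Run:
```python
from h import *
say(); s,r=st(); print(s['torque'])
p,r=plan((.60,.09,.17),17);print('--'); plan((.616,.350,.15),21,p,r)
```

```text
t 20.85 tcp [0.6071 0.076  0.0261] yaw 17.04 tilt 0.01 F [0.7 0.2 0.6] gap 0.011 gf 40.7
[ 0.01103955 -0.10290794  0.01989645]
t [-0.019, -0.108, -1.0] w [0.0, -0.0, 0.0]
t [-0.003, -0.021, -0.199] w [0.0, -0.0, 0.0]
--
t [0.375, -1.0, 0.082] w [0.0, -0.0, -0.044]
t [0.456, -1.0, 0.084] w [0.0, -0.0, -0.0]
```

Call:
jog_arm:
  rotation:
    - [0,0,0]
    - [0,0,0]
    - [0,0,0]
    - [0,0,0]
    - [0,0,0]
  translation:
    - [0,0,-0.2]
    - [0,0,-0.4]
    - [0,0,-0.7]
    - [-0.02,-0.1,-1]
    - [-0.02,-0.1,-1]
  gripper: [-1,-1,-1,-1,-1]

```text
time: 21.48
tcp_pos: [0.6037, 0.0874, 0.1498]
orientation: [0.0, 0.989, 0.149, 0.004]
contact_force: [0.5, 0.4, -1.4]
finger_gap: 0.0109
gripper_force: 40.6
```

Call:
jog_arm:
  rotation:
    - [0,0,-0.044]
    - [0,0,-0.044]
    - [0,0,-0.044]
    - [0,0,-0.044]
    - [0,0,-0.044]
  translation:
    - [0.1,-0.3,-0.15]
    - [0.25,-0.65,-0.25]
    - [0.38,-1,-0.25]
    - [0.38,-1,-0.25]
    - [0.38,-1,-0.25]
  gripper: [-1,-1,-1,-1,-1]

```text
time: 22.1
tcp_pos: [0.6086, 0.2141, 0.1739]
orientation: [0.001, 0.983, 0.182, -0.002]
contact_force: [-0.5, -0.1, -0.6]
finger_gap: 0.0108
gripper_force: 40.6
```

Run:
```python
from h import *
say(); plan((.6145,.3494,.145),21)
```

```text
t 22.1 tcp [0.6086 0.2141 0.1739] yaw 21.03 tilt 0.21 F [-0.5 -0.1 -0.6] gap 0.0108 gf 40.6
t [0.436, -1.0, 0.231] w [0.0, 0.002, 0.0]
t [0.015, -0.035, 0.008] w [0.0, 0.0, 0.0]
```

Call:
jog_arm:
  rotation:
    - [0,0,0]
    - [0,0,0]
    - [0,0,0]
    - [0,0,0]
    - [0,0,0]
  translation:
    - [0.15,-0.33,0]
    - [0.3,-0.66,0.05]
    - [0.44,-1,0.15]
    - [0.44,-1,0.24]
    - [0.44,-1,0.24]
  gripper: [-1,-1,-1,-1,-1]

```text
time: 22.72
tcp_pos: [0.6148, 0.3435, 0.1445]
orientation: [0.001, 0.983, 0.182, -0.002]
contact_force: [0.2, 0.2, -0.7]
finger_gap: 0.0108
gripper_force: 40.6
```

Run:
```python
from h import *
say(); plan((.6145,.3494,.133),21); s,r=st()
S=np.mean([snap('side').astype(float) for _ in range(8)],0)
u,v=proj('side',[(.616,.35,.12)])[0].round().astype(int); p=S[v-30:v+30,u-40:u+40]; p=(255*np.clip(p/140,0,1)**.6).astype(np.uint8)
crop(p,0,0,80,60,10,'h1.png')
t=np.array(s['tcp_pos'])
K=t+r.apply([.0016,0,0]); ang=np.linspace(0,2*np.pi,60)
c=np.array([K+[.02*np.cos(a),.02*np.sin(a),-.0201] for a in ang]); q=(proj('side',c)-[u-40,v-30])*10; print('pred skirt bottom u range',q[:,0].min(),q[:,0].max(),'v max',q[:,1].max(),'centre',((proj('side',[K-[0,0,.0201]])-[u-40,v-30])*10).round(0),'spindle tip pred',((proj('side',[(.616,.35,.104),(.616,.35,.09)])-[u-40,v-30])*10).round(0).tolist())
```

```text
t 22.73 tcp [0.6148 0.3435 0.1445] yaw 20.95 tilt 0.29 F [ 0.2  0.2 -0.7] gap 0.0108 gf 40.6
t [0.015, -0.047, 0.096] w [0.001, 0.003, -0.001]
pred skirt bottom u range 350.82691489291676 473.848381272453 v max 318.21645045764 centre [[412. 293.]] spindle tip pred [[410.0, 345.0], [415.0, 384.0]]
```

View pics/h1.png

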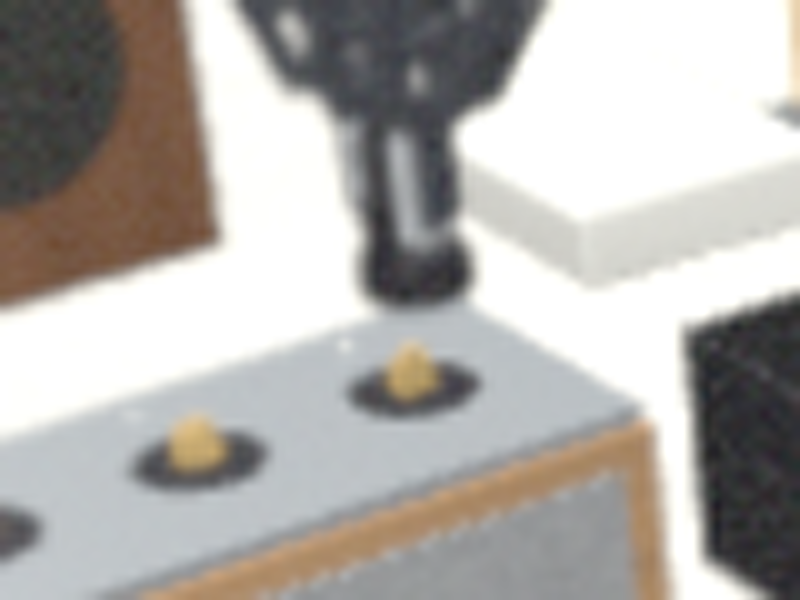

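The knob hangs centred over the spindle: skirt at crop (357–473, bottom 307), spindle at (412, 345–395). I'll lower it gently.

Call:
jog_arm:
  rotation:
    - [0,0,0]
    - [0,0,0]
    - [0,0,0]
    - [0,0,0]
    - [0,0,0]
  translation:
    - [0.015,-0.047,0.05]
    - [0.015,-0.047,0.1]
    - [0.015,-0.047,0.15]
    - [0.015,-0.047,0.19]
    - [0.015,-0.047,0.21]
  gripper: [-1,-1,-1,-1,-1]

```text
time: 23.75
tcp_pos: [0.6153, 0.3516, 0.1212]
orientation: [0.0, 0.983, 0.182, -0.0]
contact_force: [0.6, 0.2, 0.7]
finger_gap: 0.0109
gripper_force: 40.6
```

Run:
```python
from h import *
say()
```

```text
t 23.75 tcp [0.6153 0.3516 0.1212] yaw 21.0 tilt 0.06 F [0.6 0.2 0.7] gap 0.0109 gf 40.6
```

Call:
jog_arm:
  rotation:
    - [0,0,0]
    - [0,0,0]
    - [0,0,0]
    - [0,0,0]
    - [0,0,0]
  translation:
    - [-0.01,0.012,0]
    - [-0.01,0.012,0.01]
    - [-0.01,0.012,0.02]
    - [-0.01,0.012,0.03]
    - [-0.01,0.012,0.04]
  gripper: [-1,-1,-1,-1,-1]

```text
time: 24.38
tcp_pos: [0.615, 0.3502, 0.1173]
orientation: [-0.0, 0.983, 0.182, 0.0]
contact_force: [-0.4, 1.7, 0.0]
finger_gap: 0.0112
gripper_force: 40.6
```

Call:
jog_arm:
  rotation:
    - [0,0,0]
    - [0,0,0]
    - [0,0,0]
    - [0,0,0]
    - [0,0,0]
  translation:
    - [0,0,0.01]
    - [0,0,0.02]
    - [0,0,0.03]
    - [0,0,0.04]
    - [0,0,0.045]
  gripper: [-1,-1,-1,-1,-1]

```text
time: 25.0
tcp_pos: [0.615, 0.3503, 0.1118]
orientation: [-0.0, 0.983, 0.182, 0.0]
contact_force: [-0.6, 1.8, 0.9]
finger_gap: 0.011
gripper_force: 40.7
```

Call:
jog_arm:
  rotation:
    - [0,0,0]
    - [0,0,0]
    - [0,0,0]
    - [0,0,0]
    - [0,0,0]
  translation:
    - [0,0,0.01]
    - [0,0,0.02]
    - [0,0,0.03]
    - [0,0,0.035]
    - [0,0,0.035]
  gripper: [-1,-1,-1,-1,-1]

```text
time: 25.62
tcp_pos: [0.6151, 0.3503, 0.1101]
orientation: [-0.0, 0.983, 0.182, 0.0]
contact_force: [-5.7, 0.9, 8.6]
finger_gap: 0.0112
gripper_force: 41.9
```

TCP 0.1101 with 8.6 N upward matches the expected height at home, 0.110. I'll release it and rise.

Call:
jog_arm:
  rotation:
    - [0,0,0]
    - [0,0,0]
    - [0,0,0]
    - [0,0,0]
    - [0,0,0]
  translation:
    - [0,0,-0.015]
    - [0,0,-0.015]
    - [0,0,-0.015]
    - [0,0,-0.2]
    - [0,0,-0.6]
  gripper: [-0.2,-0.2,-0.2,-0.2,-0.2]

```text
time: 26.25
tcp_pos: [0.6132, 0.3489, 0.1778]
orientation: [0.001, 0.983, 0.182, -0.003]
contact_force: [0.4, 0.5, -0.1]
finger_gap: 0.0341
gripper_force: 0.0
```

```bash
cat > chk.py <<'E'
from h import *
def skirt(n_i):  # side silhouette of a mounted knob: print dark mask bounds vs prediction for home and riding
    s=[(.616,.350),(.536,.349),(.456,.347)][n_i]
    S=np.mean([snap('side').astype(float) for _ in range(5)],0); g=S.mean(2)
    u,v=proj('side',[(*s,.11)])[0].round().astype(int); a=np.linspace(0,2*np.pi,60)
    p=g[v-22:v+22,u-14:u+15]; m=(p<45).astype(np.uint8); c=max(cv2.findContours(m,0,2)[0],key=cv2.contourArea); x,y,w,h=cv2.boundingRect(c)
    print('knob px u',u-14+x,u-14+x+w,'v',v-22+y,v-22+y+h)
    for nm,z in(('home',.09),('ride',.10)):
        C=lambda r,zz:np.array([[s[0]+r*np.cos(b),s[1]+r*np.sin(b),zz] for b in a])
        q=proj('side',np.r_[C(.02,z),C(.02,z+.016),C(.017,z+.038)]); print(nm,'u',q[:,0].min().round(1),q[:,0].max().round(1),'v',q[:,1].min().round(1),q[:,1].max().round(1))
E
python3 - <<'E'
from chk import *
say(); skirt(0)
T=snap('top').astype(float); g=T.mean(2)
for k in [(253.7,199.8),(280.2,197.1)]:
    u,v=np.round(k).astype(int); m=(g[v-12:v+13,u-12:u+13]<75).astype(np.uint8); c=max(cv2.findContours(m,0,2)[0],key=cv2.contourArea); M=cv2.moments(c); print(cv2.boundingRect(c),u-12+M['m10']/M['m00'],v-12+M['m01']/M['m00'])
p,r=plan((.60,.2,.19),21);p,r=plan((.60,.0,.13),78,p,r); plan((.614,-.0055,.1),78,p,r)
E
```

```text
t 26.25 tcp [0.6132 0.3489 0.1778] yaw 20.99 tilt 0.36 F [ 0.4  0.5 -0.1] gap 0.0341 gf 0.0
knob px u 202 215 v 128 142
home u 201.9 214.6 v 125.6 141.0
ride u 201.5 214.2 v 122.8 138.2
(7, 6, 11, 12) 253.70781893004116 199.82921810699588
(7, 7, 12, 11) 280.398322851153 197.25576519916143
t [-0.501, 1.0, -0.078] w [0.0, 0.0, 0.0]
t [-0.06, 0.121, -0.01] w [0.0, 0.0, 0.0]
t [-0.384, 1.0, 0.322] w [-0.0, 0.0, -0.55]
t [-0.561, 0.199, 0.179] w [-0.0, 0.0, -0.083]
t [-0.021, 0.124, 0.25] w [-0.0, 0.0, -0.0]
```

Knob1 is home: its lowest pixel row is 142, against 141 predicted for home and 138 for riding. The other knobs are unmoved, so knob2 is next.

Call:
jog_arm:
  rotation:
    - [0,0,0]
    - [0,0,0]
    - [0,0,0]
    - [0,0,0]
    - [0,0,0]
  translation:
    - [-0.15,0.3,-0.05]
    - [-0.33,0.65,-0.08]
    - [-0.5,1,-0.08]
    - [-0.5,1,-0.08]
    - [-0.5,1,-0.08]
  gripper: [0.41,0.41,0.41,0.41,0.41]

```text
time: 27.18
tcp_pos: [0.6014, 0.2165, 0.188]
orientation: [-0.0, 0.983, 0.182, -0.001]
contact_force: [0.1, -0.1, 1.3]
finger_gap: 0.0603
gripper_force: 0.0
```

Call:
jog_arm:
  rotation:
    - [0,0,-0.11]
    - [0,0,-0.22]
    - [0,0,-0.33]
    - [0,0,-0.44]
    - [0,0,-0.55]
  translation:
    - [-0.1,0.25,0.08]
    - [-0.2,0.5,0.16]
    - [-0.3,0.75,0.24]
    - [-0.4,1,0.32]
    - [-0.4,1,0.32]
  gripper: [0.41,0.41,0.41,0.41,0.41]

```text
time: 27.8
tcp_pos: [0.5994, 0.0865, 0.1489]
orientation: [-0.001, 0.815, 0.579, -0.001]
contact_force: [0.7, 0.3, -0.2]
finger_gap: 0.0604
gripper_force: 0.0
```

Run:
```python
from h import *
say(); plan((.613,-.0055,.11),79)
```

```text
t 27.8 tcp [0.5994 0.0865 0.1489] yaw 70.77 tilt 0.19 F [ 0.7  0.3 -0.2] gap 0.0604 gf 0.0
t [-0.686, 0.361, 0.324] w [-0.002, 0.001, -0.091]
```

Call:
jog_arm:
  rotation:
    - [0,0,-0.05]
    - [0,0,-0.09]
    - [0,0,-0.09]
    - [0,0,-0.09]
    - [0,0,-0.09]
  translation:
    - [-0.35,0.18,0.1]
    - [-0.686,0.361,0.324]
    - [-0.686,0.361,0.324]
    - [-0.686,0.361,0.324]
    - [-0.686,0.361,0.324]
  gripper: [0.41,0.41,0.41,0.41,0.41]

```text
time: 28.42
tcp_pos: [0.6142, -0.0032, 0.1126]
orientation: [0.0, 0.773, 0.634, 0.001]
contact_force: [-0.5, 0.3, 0.6]
finger_gap: 0.0603
gripper_force: 0.0
```

Run:
```python
from h import *
say(); plan((.614,-.0055,.027),79)
S=np.mean([snap('side').astype(float) for _ in range(6)],0); g=S.mean(2)
for P in [(.615,-.0055,.03),(.622,-.0905,.03)]:
    u,v=proj('side',[P])[0].round().astype(int); print(u,v,[(g[v-12:v+13,u-12:u+13]<q).sum() for q in (30,40)])
```

```text
t 28.43 tcp [ 0.6142 -0.0032  0.1126] yaw 78.7 tilt 0.08 F [-0.5  0.3  0.6] gap 0.0603 gf 0.0
t [-0.019, 0.001, 0.714] w [0.001, -0.0, -0.003]
274 200 [np.int64(145), np.int64(154)]
295 213 [np.int64(101), np.int64(114)]
```

Call:
jog_arm:
  rotation:
    - [0,0,0]
    - [0,0,0]
    - [0,0,0]
    - [0,0,0]
    - [0,0,0]
  translation:
    - [-0.02,0,0.25]
    - [-0.02,0,0.5]
    - [-0.02,0,0.71]
    - [-0.02,0,0.71]
    - [-0.02,0,0.71]
  gripper: [0.41,0.41,0.41,0.41,-1]
  grip_force: 20

```text
time: 29.35
tcp_pos: [0.6139, -0.0073, 0.0277]
orientation: [0.001, 0.774, 0.633, 0.001]
contact_force: [0.4, 1.4, 0.1]
finger_gap: 0.0435
gripper_force: 0.0
```

Call:
jog_arm:
  rotation:
    - [0,0,0]
    - [0,0,0]
    - [0,0,0]
    - [0,0,0]
    - [0,0,0]
  translation:
    - [0,0,0]
    - [0,0,0]
    - [0,0,0]
    - [0,0,0]
    - [0,0,0]
  gripper: [-1,-1,-1,-1,-1]

```text
time: 29.98
tcp_pos: [0.6145, -0.0074, 0.0284]
orientation: [0.001, 0.774, 0.633, 0.001]
contact_force: [-0.9, 0.5, 5.1]
finger_gap: 0.0361
gripper_force: 20.5
```

Call:
jog_arm:
  rotation:
    - [0,0,0]
    - [0,0,0]
    - [0,0,-0.1]
    - [0,0,-0.2]
    - [0,0,-0.3]
  translation:
    - [0,0,0]
    - [0,0,0]
    - [0,0,0]
    - [0,0,0]
    - [0,0,0]
  gripper: [0.41,0.41,0.41,0.41,0.41]

```text
time: 30.6
tcp_pos: [0.6123, -0.0071, 0.0259]
orientation: [-0.001, 0.603, 0.798, -0.0]
contact_force: [-0.1, -0.6, 0.5]
finger_gap: 0.0602
gripper_force: 0.0
```

Call:
jog_arm:
  rotation:
    - [0,0,-0.11]
    - [0,0,-0.22]
    - [0,0,-0.33]
    - [0,0,-0.44]
    - [0,0,-0.5]
  translation:
    - [0,0,0]
    - [0,0,0]
    - [0,0,0]
    - [0,0,0]
    - [0,0,0]
  gripper: [0.41,0.41,0.41,0.41,0.41]

```text
time: 31.22
tcp_pos: [0.6124, -0.0071, 0.026]
orientation: [-0.001, 0.252, 0.968, -0.0]
contact_force: [-0.4, -0.6, 0.4]
finger_gap: 0.0605
gripper_force: 0.0
```

Run:
```python
from h import *
say()
```

```text
t 31.23 tcp [ 0.6124 -0.0071  0.026 ] yaw 150.81 tilt 0.08 F [-0.4 -0.6  0.4] gap 0.0605 gf 0.0
```

Call:
jog_arm:
  rotation:
    - [0,0,-0.1]
    - [0,0,-0.2]
    - [0,0,-0.2]
    - [0,0,-0.2]
    - [0,0,-0.2]
  translation:
    - [-0.014,0.011,0]
    - [-0.014,0.011,0]
    - [-0.014,0.011,0]
    - [-0.014,0.011,0]
    - [-0.014,0.011,0]
  gripper: [0.41,0.41,0.41,-1,-1]
  grip_force: 40

```text
time: 31.85
tcp_pos: [0.615, -0.0069, 0.0265]
orientation: [-0.0, 0.1, 0.995, -0.0]
contact_force: [0.3, 0.5, -0.5]
finger_gap: 0.0244
gripper_force: 0.0
```

Call:
jog_arm:
  rotation:
    - [0,0,0]
    - [0,0,0]
    - [0,0,0]
    - [0,0,0]
    - [0,0,0]
  translation:
    - [0,0,0]
    - [0,0,0]
    - [0,0,0]
    - [0,0,0]
    - [0,0,0]
  gripper: [-1,-1,-1,-1,-1]

```text
time: 32.48
tcp_pos: [0.6153, -0.0069, 0.0268]
orientation: [0.0, 0.099, 0.995, -0.0]
contact_force: [-0.8, -0.3, -0.4]
finger_gap: 0.0112
gripper_force: 40.7
```

Call:
jog_arm:
  rotation:
    - [0,0,0]
    - [0,0,0]
    - [0,0,0]
    - [0,0,0]
    - [0,0,0]
  translation:
    - [0,0,-0.2]
    - [0,0,-0.4]
    - [0,0,-0.7]
    - [0,0,-1]
    - [0,0,-1]
  gripper: [-1,-1,-1,-1,-1]

```text
time: 33.1
tcp_pos: [0.6181, -0.0072, 0.1507]
orientation: [0.004, 0.099, 0.995, -0.0]
contact_force: [-0.5, -0.6, 0.1]
finger_gap: 0.0109
gripper_force: 40.6
```

Run:
```python
from h import *
say(); p,r=plan((.536,.349,.18),172)
```

```text
t 33.1 tcp [ 0.6181 -0.0072  0.1507] yaw 168.6 tilt 0.45 F [-0.5 -0.6  0.1] gap 0.0109 gf 40.6
t [0.452, 1.0, -0.091] w [0.0, 0.005, -0.038]
t [0.383, 1.0, -0.086] w [0.0, 0.0, 0.0]
t [0.314, 0.82, -0.07] w [0.0, 0.0, 0.0]
```

Call:
jog_arm:
  rotation:
    - [0,0,-0.038]
    - [0,0,-0.038]
    - [0,0,-0.038]
    - [0,0,-0.038]
    - [0,0,-0.038]
  translation:
    - [0.15,0.33,-0.15]
    - [0.3,0.66,-0.25]
    - [0.452,1,-0.25]
    - [0.452,1,-0.25]
    - [0.452,1,-0.25]
  gripper: [-1,-1,-1,-1,-1]

```text
time: 33.72
tcp_pos: [0.5848, 0.1211, 0.175]
orientation: [-0.001, 0.069, 0.998, -0.001]
contact_force: [-0.9, -0.1, -0.5]
finger_gap: 0.0109
gripper_force: 40.6
```

Call:
jog_arm:
  rotation:
    - [0,0,0]
    - [0,0,0]
    - [0,0,0]
    - [0,0,0]
    - [0,0,0]
  translation:
    - [0.13,0.33,0]
    - [0.26,0.66,0]
    - [0.383,1,0]
    - [0.383,1,0]
    - [0.383,1,0]
  gripper: [-1,-1,-1,-1,-1]

```text
time: 34.35
tcp_pos: [0.5571, 0.2453, 0.176]
orientation: [-0.0, 0.07, 0.998, -0.001]
contact_force: [0.3, -0.2, -1.1]
finger_gap: 0.011
gripper_force: 40.6
```

Call:
jog_arm:
  rotation:
    - [0,0,0]
    - [0,0,0]
    - [0,0,0]
    - [0,0,0]
    - [0,0,0]
  translation:
    - [0.1,0.27,0]
    - [0.2,0.55,0]
    - [0.314,0.82,0.1]
    - [0.314,0.82,0.28]
    - [0.314,0.82,0.28]
  gripper: [-1,-1,-1,-1,-1]

```text
time: 34.98
tcp_pos: [0.5318, 0.3466, 0.1397]
orientation: [-0.003, 0.07, 0.998, -0.002]
contact_force: [-0.5, -0.8, -0.5]
finger_gap: 0.0109
gripper_force: 40.6
```

Run:
```python
from h import *
say(); p,r=plan((.5368,.349,.122),172)
```

```text
t 34.98 tcp [0.5318 0.3466 0.1397] yaw 171.94 tilt 0.39 F [-0.5 -0.8 -0.5] gap 0.0109 gf 40.6
t [-0.039, 0.026, 0.147] w [-0.003, -0.003, -0.001]
```

Call:
jog_arm:
  rotation:
    - [0,0,0]
    - [0,0,0]
    - [0,0,0]
    - [0,0,0]
    - [0,0,0]
  translation:
    - [-0.03,0.02,0]
    - [-0.03,0.02,0.05]
    - [-0.03,0.02,0.1]
    - [-0.03,0.02,0.13]
    - [-0.03,0.02,0.13]
  gripper: [-1,-1,-1,-1,-1]

```text
time: 35.6
tcp_pos: [0.5367, 0.351, 0.1269]
orientation: [-0.0, 0.07, 0.998, -0.0]
contact_force: [0.1, -0.6, -0.3]
finger_gap: 0.0107
gripper_force: 40.6
```

Run:
```python
from h import *
say(); p,r=plan((.5368,.349,.117),172)
```

```text
t 35.6 tcp [0.5367 0.351  0.1269] yaw 172.03 tilt 0.07 F [ 0.1 -0.6 -0.3] gap 0.0107 gf 40.6
t [-0.003, -0.017, 0.082] w [-0.0, -0.001, 0.0]
```

Call:
jog_arm:
  rotation:
    - [0,0,0]
    - [0,0,0]
    - [0,0,0]
    - [0,0,0]
    - [0,0,0]
  translation:
    - [-0.003,-0.016,0.02]
    - [-0.003,-0.016,0.04]
    - [-0.003,-0.016,0.06]
    - [-0.003,-0.016,0.08]
    - [-0.003,-0.016,0.085]
  gripper: [-1,-1,-1,-1,-1]

```text
time: 36.22
tcp_pos: [0.537, 0.3492, 0.117]
orientation: [-0.0, 0.07, 0.998, -0.0]
contact_force: [0.3, -0.5, -0.1]
finger_gap: 0.0111
gripper_force: 40.7
```

Call:
jog_arm:
  rotation:
    - [0,0,0]
    - [0,0,0]
    - [0,0,0]
    - [0,0,0]
    - [0,0,0]
  translation:
    - [0,0,0.01]
    - [0,0,0.015]
    - [0,0,0.015]
    - [0,0,0.015]
    - [0,0,0.015]
  gripper: [-1,-1,-1,-1,-1]

```text
time: 36.85
tcp_pos: [0.537, 0.3493, 0.1154]
orientation: [-0.0, 0.07, 0.998, -0.0]
contact_force: [-1.3, 1.0, 0.1]
finger_gap: 0.0111
gripper_force: 40.7
```

Already below the riding height (0.121) with no force, so the knob has slipped over the flats. I'll push it home.

Call:
jog_arm:
  rotation:
    - [0,0,0]
    - [0,0,0]
    - [0,0,0]
    - [0,0,0]
    - [0,0,0]
  translation:
    - [0,0,0.015]
    - [0,0,0.03]
    - [0,0,0.045]
    - [0,0,0.06]
    - [0,0,0.06]
  gripper: [-1,-1,-1,-1,-1]

```text
time: 37.48
tcp_pos: [0.5371, 0.3494, 0.1107]
orientation: [-0.0, 0.069, 0.998, -0.0]
contact_force: [-6.8, -1.9, 10.4]
finger_gap: 0.0111
gripper_force: 42.1
```

Call:
jog_arm:
  rotation:
    - [0,0,0]
    - [0,0,0]
    - [0,0,0]
    - [0,0,0]
    - [0,0,0]
  translation:
    - [0,0,-0.02]
    - [0,0,-0.02]
    - [0,0,-0.02]
    - [0,0,-0.2]
    - [0,0,-0.6]
  gripper: [-0.2,-0.2,-0.2,-0.2,-0.2]

```text
time: 38.1
tcp_pos: [0.5354, 0.3483, 0.1788]
orientation: [-0.003, 0.07, 0.998, -0.002]
contact_force: [-0.9, -0.3, -0.1]
finger_gap: 0.0338
gripper_force: 0.0
```

Run:
```python
from chk import *
say(); skirt(1); skirt(0)
g=snap('top').mean(2)
u,v=280,197; m=(g[v-12:v+13,u-12:u+13]<75).astype(np.uint8); c=max(cv2.findContours(m,0,2)[0],key=cv2.contourArea); M=cv2.moments(c); print(cv2.boundingRect(c),u-12+M['m10']/M['m00'],v-12+M['m01']/M['m00'])
p,r=plan((.59,-.02,.16),106); plan((.621,-.0905,.11),106,p,r)
```

```text
t 38.1 tcp [0.5354 0.3483 0.1788] yaw 172.02 tilt 0.34 F [-0.9 -0.3 -0.1] gap 0.0338 gf 0.0
knob px u 181 194 v 135 149
home u 179.7 193.2 v 132.4 148.3
ride u 179.2 192.8 v 129.5 145.4
knob px u 202 215 v 128 142
home u 201.9 214.6 v 125.6 141.0
ride u 201.5 214.2 v 122.8 138.2
(7, 7, 12, 11) 280.26262626262627 197.15555555555557
t [-0.291, -1.0, 0.054] w [-0.001, -0.0, 0.55]
t [-1.0, -0.451, 0.055] w [-0.001, -0.0, 0.184]
t [-0.959, -0.129, 0.049] w [0.0, -0.0, -0.0]
t [-0.636, 0.086, 0.416] w [0.0, -0.0, -0.0]
```

Knob2 is home too, and knob3 hasn't moved, so I'll fetch it now.

Call:
jog_arm:
  rotation:
    - [0,0,0.11]
    - [0,0,0.22]
    - [0,0,0.33]
    - [0,0,0.44]
    - [0,0,0.55]
  translation:
    - [-0.06,-0.2,0]
    - [-0.12,-0.4,0]
    - [-0.18,-0.6,0]
    - [-0.24,-0.8,0.03]
    - [-0.29,-1,0.05]
  gripper: [0.41,0.41,0.41,0.41,0.41]

```text
time: 39.28
tcp_pos: [0.5548, 0.2247, 0.1735]
orientation: [-0.0, 0.483, 0.875, -0.0]
contact_force: [0.7, -0.0, 0.5]
finger_gap: 0.06
gripper_force: 0.0
```

Call:
jog_arm:
  rotation:
    - [0,0,0.06]
    - [0,0,0.12]
    - [0,0,0.18]
    - [0,0,0.18]
    - [0,0,0.18]
  translation:
    - [-0.3,-0.15,0]
    - [-0.6,-0.3,0.03]
    - [-1,-0.45,0.05]
    - [-1,-0.45,0.05]
    - [-1,-0.45,0.05]
  gripper: [0.41,0.41,0.41,0.41,0.41]

```text
time: 39.9
tcp_pos: [0.5737, 0.0956, 0.1679]
orientation: [-0.001, 0.6, 0.8, -0.0]
contact_force: [-0.4, 0.1, -0.5]
finger_gap: 0.0601
gripper_force: 0.0
```

Call:
jog_arm:
  rotation:
    - [0,0,0]
    - [0,0,0]
    - [0,0,0]
    - [0,0,0]
    - [0,0,0]
  translation:
    - [-0.4,-0.06,0]
    - [-0.8,-0.13,0.05]
    - [-0.96,-0.13,0.05]
    - [-0.96,-0.13,0.05]
    - [-0.96,-0.13,0.05]
  gripper: [0.41,0.41,0.41,0.41,0.41]

```text
time: 40.52
tcp_pos: [0.5913, -0.0178, 0.1624]
orientation: [-0.0, 0.599, 0.801, 0.0]
contact_force: [-0.2, -0.2, -0.9]
finger_gap: 0.0602
gripper_force: 0.0
```

Call:
jog_arm:
  rotation:
    - [0,0,0]
    - [0,0,0]
    - [0,0,0]
    - [0,0,0]
    - [0,0,0]
  translation:
    - [-0.3,0.04,0]
    - [-0.6,0.08,0.1]
    - [-0.636,0.086,0.4]
    - [-0.636,0.086,0.4]
    - [-0.636,0.086,0.4]
  gripper: [0.41,0.41,0.41,0.41,0.41]

```text
time: 41.15
tcp_pos: [0.623, -0.0885, 0.115]
orientation: [0.0, 0.599, 0.801, 0.0]
contact_force: [0.3, -0.4, 0.2]
finger_gap: 0.0603
gripper_force: 0.0
```

Run:
```python
from h import *
say(); plan((.6215,-.0905,.027),106)
g=snap('side').mean(2); u,v=295,213; print((g[v-12:v+13,u-12:u+13]<40).sum())
```

```text
t 41.15 tcp [ 0.623  -0.0885  0.115 ] yaw 106.42 tilt 0.02 F [ 0.3 -0.4  0.2] gap 0.0603 gf 0.0
t [-0.013, -0.017, 0.733] w [0.0, -0.0, 0.005]
113
```

Call:
jog_arm:
  rotation:
    - [0,0,0]
    - [0,0,0]
    - [0,0,0]
    - [0,0,0]
    - [0,0,0]
  translation:
    - [-0.015,-0.015,0.25]
    - [-0.015,-0.015,0.5]
    - [-0.015,-0.015,0.73]
    - [-0.015,-0.015,0.73]
    - [-0.015,-0.015,0.73]
  gripper: [0.41,0.41,0.41,0.41,-1]
  grip_force: 20

```text
time: 41.82
tcp_pos: [0.6232, -0.0921, 0.0289]
orientation: [0.002, 0.599, 0.801, 0.001]
contact_force: [0.7, 0.2, -0.5]
finger_gap: 0.0432
gripper_force: 0.0
```

Call:
jog_arm:
  rotation:
    - [0,0,0]
    - [0,0,0]
    - [0,0,0]
    - [0,0,0]
    - [0,0,0]
  translation:
    - [0,0,0]
    - [0,0,0]
    - [0,0,0]
    - [0,0,0]
    - [0,0,0]
  gripper: [-1,-1,-1,-1,-1]

```text
time: 42.45
tcp_pos: [0.6238, -0.0924, 0.0293]
orientation: [0.002, 0.6, 0.8, 0.001]
contact_force: [0.6, 1.5, 6.1]
finger_gap: 0.0353
gripper_force: 20.6
```

Call:
jog_arm:
  rotation:
    - [0,0,0]
    - [0,0,0]
    - [0,0,-0.1]
    - [0,0,-0.2]
    - [0,0,-0.3]
  translation:
    - [0,0,0]
    - [0,0,0]
    - [0,0,0]
    - [0,0,0]
    - [0,0,0]
  gripper: [0.41,0.41,0.41,0.41,0.41]

```text
time: 43.08
tcp_pos: [0.6209, -0.0921, 0.0261]
orientation: [-0.001, 0.394, 0.919, -0.0]
contact_force: [-0.4, -0.1, 0.1]
finger_gap: 0.0599
gripper_force: 0.0
```

Call:
jog_arm:
  rotation:
    - [0,0,-0.11]
    - [0,0,-0.22]
    - [0,0,-0.33]
    - [0,0,-0.44]
    - [0,0,-0.5]
  translation:
    - [0,0,0]
    - [0,0,0]
    - [0,0,0]
    - [0,0,0]
    - [0,0,0]
  gripper: [0.41,0.41,0.41,0.41,0.41]

```text
time: 43.7
tcp_pos: [0.6209, -0.0921, 0.0261]
orientation: [-0.001, 0.013, 1.0, 0.0]
contact_force: [-0.1, 0.2, 0.3]
finger_gap: 0.0605
gripper_force: 0.0
```

Run:
```python
from h import *
say()
```

```text
t 43.7 tcp [ 0.6209 -0.0921  0.0261] yaw 178.52 tilt 0.07 F [-0.1  0.2  0.3] gap 0.0605 gf 0.0
```

Call:
jog_arm:
  rotation:
    - [0,0,-0.1]
    - [0,0,-0.195]
    - [0,0,-0.195]
    - [0,0,-0.195]
    - [0,0,-0.195]
  translation:
    - [-0.02,0,0]
    - [-0.02,0,0]
    - [-0.02,0,0]
    - [-0.02,0,0]
    - [-0.02,0,0]
  gripper: [0.41,0.41,0.41,-1,-1]
  grip_force: 40

```text
time: 44.32
tcp_pos: [0.6238, -0.0922, 0.0266]
orientation: [-0.0, -0.137, 0.991, 0.0]
contact_force: [1.1, 0.8, -0.3]
finger_gap: 0.0241
gripper_force: 0.0
```

Call:
jog_arm:
  rotation:
    - [0,0,0]
    - [0,0,0]
    - [0,0,0]
    - [0,0,0]
    - [0,0,0]
  translation:
    - [0,0,0]
    - [0,0,0]
    - [0,0,0]
    - [0,0,0]
    - [0,0,0]
  gripper: [-1,-1,-1,-1,-1]

```text
time: 44.95
tcp_pos: [0.6241, -0.0922, 0.0268]
orientation: [0.0, -0.138, 0.99, -0.0]
contact_force: [-0.2, 0.2, 0.5]
finger_gap: 0.0107
gripper_force: 40.9
```

Call:
jog_arm:
  rotation:
    - [0,0,0]
    - [0,0,0]
    - [0,0,0]
    - [0,0,0]
    - [0,0,0]
  translation:
    - [0,0,-0.2]
    - [0,0,-0.4]
    - [0,0,-0.7]
    - [0,0,-1]
    - [0,0,-1]
  gripper: [-1,-1,-1,-1,-1]

```text
time: 45.58
tcp_pos: [0.6267, -0.0929, 0.1508]
orientation: [0.004, -0.138, 0.99, -0.002]
contact_force: [1.2, -0.8, -0.3]
finger_gap: 0.0112
gripper_force: 40.8
```

Run:
```python
from h import *
say(); p,r=plan((.52,-.02,.18),180); p,r=plan((.456,.347,.18),150,p,r)
```

```text
t 45.58 tcp [ 0.6267 -0.0929  0.1508] yaw -164.13 tilt 0.46 F [ 1.2 -0.8 -0.3] gap 0.0112 gf 40.8
t [0.688, 0.827, -0.251] w [-0.002, 0.005, 0.176]
t [0.174, 1.0, -0.0] w [-0.0, -0.0, 0.334]
t [0.836, 1.0, -0.0] w [-0.0, -0.0, -0.0]
t [0.505, 0.603, -0.0] w [-0.0, -0.0, -0.0]
```

Call:
jog_arm:
  rotation:
    - [0,0,0.06]
    - [0,0,0.12]
    - [0,0,0.176]
    - [0,0,0.176]
    - [0,0,0.176]
  translation:
    - [0.2,0.2,-0.15]
    - [0.45,0.5,-0.25]
    - [0.688,0.827,-0.25]
    - [0.688,0.827,-0.25]
    - [0.688,0.827,-0.25]
  gripper: [-1,-1,-1,-1,-1]

```text
time: 46.2
tcp_pos: [0.517, -0.0193, 0.1757]
orientation: [-0.001, -0.001, 1.0, -0.0]
contact_force: [0.8, -0.2, -0.8]
finger_gap: 0.0105
gripper_force: 40.8
```

Call:
jog_arm:
  rotation:
    - [0,0,0.1]
    - [0,0,0.2]
    - [0,0,0.334]
    - [0,0,0.334]
    - [0,0,0.334]
  translation:
    - [0.06,0.33,0]
    - [0.12,0.66,0]
    - [0.174,1,0]
    - [0.174,1,0]
    - [0.174,1,0]
  gripper: [-1,-1,-1,-1,-1]

```text
time: 46.82
tcp_pos: [0.4973, 0.0999, 0.1765]
orientation: [0.0, 0.258, 0.966, -0.0]
contact_force: [-0.2, -0.2, -1.0]
finger_gap: 0.0112
gripper_force: 40.8
```

Call:
jog_arm:
  rotation:
    - [0,0,0]
    - [0,0,0]
    - [0,0,0]
    - [0,0,0]
    - [0,0,0]
  translation:
    - [0.28,0.33,0]
    - [0.56,0.66,0]
    - [0.836,1,0]
    - [0.836,1,0]
    - [0.836,1,0]
  gripper: [-1,-1,-1,-1,-1]

```text
time: 47.45
tcp_pos: [0.4704, 0.2537, 0.1765]
orientation: [0.0, 0.259, 0.966, -0.0]
contact_force: [0.5, -0.2, -0.4]
finger_gap: 0.0112
gripper_force: 40.8
```

Call:
jog_arm:
  rotation:
    - [0,0,0]
    - [0,0,0]
    - [0,0,0]
    - [0,0,0]
    - [0,0,0]
  translation:
    - [0.25,0.3,0]
    - [0.505,0.603,0.1]
    - [0.505,0.603,0.3]
    - [0.505,0.603,0.3]
    - [0.505,0.603,0.3]
  gripper: [-1,-1,-1,-1,-1]

```text
time: 48.08
tcp_pos: [0.4544, 0.3464, 0.1411]
orientation: [0.0, 0.26, 0.966, -0.0]
contact_force: [1.4, -0.0, -1.4]
finger_gap: 0.0111
gripper_force: 40.8
```

Run:
```python
from h import *
say(); p,r=plan((.456,.3473,.126),150)
```

```text
t 48.08 tcp [0.4544 0.3464 0.1411] yaw 149.85 tilt 0.02 F [ 1.4 -0.  -1.4] gap 0.0111 gf 40.8
t [-0.008, 0.013, 0.126] w [0.0, 0.0, -0.002]
```

Call:
jog_arm:
  rotation:
    - [0,0,0]
    - [0,0,0]
    - [0,0,0]
    - [0,0,0]
    - [0,0,0]
  translation:
    - [-0.008,0.013,0.04]
    - [-0.008,0.013,0.08]
    - [-0.008,0.013,0.12]
    - [-0.008,0.013,0.12]
    - [-0.008,0.013,0.12]
  gripper: [-1,-1,-1,-1,-1]

```text
time: 48.7
tcp_pos: [0.4549, 0.3487, 0.1263]
orientation: [-0.0, 0.259, 0.966, -0.0]
contact_force: [0.1, 0.6, -1.0]
finger_gap: 0.0111
gripper_force: 40.8
```

Run:
```python
from h import *
say(); p,r=plan((.456,.3473,.117),150)
```

```text
t 48.7 tcp [0.4549 0.3487 0.1263] yaw 149.98 tilt 0.01 F [ 0.1  0.6 -1. ] gap 0.0111 gf 40.8
t [-0.013, -0.005, 0.077] w [-0.0, -0.0, -0.0]
```

Call:
jog_arm:
  rotation:
    - [0,0,0]
    - [0,0,0]
    - [0,0,0]
    - [0,0,0]
    - [0,0,0]
  translation:
    - [-0.012,-0.005,0.02]
    - [-0.012,-0.005,0.04]
    - [-0.012,-0.005,0.06]
    - [-0.012,-0.005,0.075]
    - [-0.012,-0.005,0.085]
  gripper: [-1,-1,-1,-1,-1]

```text
time: 49.32
tcp_pos: [0.4559, 0.3473, 0.1159]
orientation: [-0.0, 0.259, 0.966, -0.0]
contact_force: [0.5, 1.0, -1.0]
finger_gap: 0.0107
gripper_force: 40.8
```

The third knob has also slipped below the riding height with no force. I'll push it home.

Call:
jog_arm:
  rotation:
    - [0,0,0]
    - [0,0,0]
    - [0,0,0]
    - [0,0,0]
    - [0,0,0]
  translation:
    - [0,0,0.015]
    - [0,0,0.03]
    - [0,0,0.045]
    - [0,0,0.06]
    - [0,0,0.065]
  gripper: [-1,-1,-1,-1,-1]

```text
time: 49.95
tcp_pos: [0.4561, 0.3474, 0.1107]
orientation: [-0.0, 0.259, 0.966, -0.0]
contact_force: [-4.4, -3.5, 13.1]
finger_gap: 0.0109
gripper_force: 42.5
```

Call:
jog_arm:
  rotation:
    - [0,0,0]
    - [0,0,0]
    - [0,0,0]
    - [0,0,0]
    - [0,0,0]
  translation:
    - [0,0,-0.02]
    - [0,0,-0.02]
    - [0,0,-0.02]
    - [0,0,-0.2]
    - [0,0,-0.6]
  gripper: [-0.2,-0.2,-0.2,-0.2,-0.2]

```text
time: 50.58
tcp_pos: [0.4536, 0.3459, 0.1774]
orientation: [-0.003, 0.259, 0.966, -0.003]
contact_force: [1.4, 1.0, 0.1]
finger_gap: 0.0341
gripper_force: 0.0
```

Run:
```python
from chk import *
say(); skirt(2); skirt(1); skirt(0)
p,r=plan((.50,.25,.22),150); print('--')
p,r=plan((.60,.0,.24),180,p,r);
```

```text
t 50.58 tcp [0.4536 0.3459 0.1774] yaw 149.96 tilt 0.44 F [1.4 1.  0.1] gap 0.0341 gf 0.0
knob px u 157 171 v 143 157
home u 156.3 170.7 v 139.7 156.2
ride u 155.7 170.1 v 136.8 153.3
knob px u 181 194 v 135 149
home u 179.7 193.2 v 132.4 148.3
ride u 179.2 192.8 v 129.5 145.4
knob px u 202 215 v 128 142
home u 201.9 214.6 v 125.6 141.0
ride u 201.5 214.2 v 122.8 138.2
t [-0.724, -0.518, -0.333] w [-0.0, -0.0, -0.0]
--
t [-1.0, -0.786, -0.095] w [-0.0, -0.0, -0.334]
t [-0.361, -0.903, -0.072] w [-0.0, -0.0, 0.0]
```

All three knobs match the home silhouette. To shut the box, the closed fingers go over the lid, down behind it, and follow its arc forward and down.

Run:
```python
from h import *
p,r=plan((.60,.10,.26),180); print('--')
p,r=plan((.735,0,.26),180,p,r)
h=snap('side')
```

```text
t [-1.0, -0.571, -0.322] w [-0.0, -0.0, -0.334]
t [-0.582, -1.0, -0.323] w [-0.0, -0.0, 0.0]
t [-0.038, -0.067, -0.022] w [-0.0, -0.0, 0.0]
--
t [-1.0, -0.741, -0.0] w [-0.0, -0.0, 0.0]
t [-0.125, -0.092, -0.0] w [-0.0, -0.0, 0.0]
```

Call:
jog_arm:
  rotation:
    - [0,0,-0.1]
    - [0,0,-0.2]
    - [0,0,-0.334]
    - [0,0,-0.334]
    - [0,0,-0.334]
  translation:
    - [-0.2,-0.1,-0.25]
    - [-0.5,-0.3,-0.4]
    - [-1,-0.571,-0.4]
    - [-1,-0.571,-0.4]
    - [-1,-0.571,-0.4]
  gripper: [-1,-1,-1,-1,-1]

```text
time: 52.0
tcp_pos: [0.5261, 0.2271, 0.2284]
orientation: [0.0, 0.001, 1.0, 0.0]
contact_force: [-0.5, -0.2, -0.6]
finger_gap: 0.0003
gripper_force: 0.0
```

Call:
jog_arm:
  rotation:
    - [0,0,0]
    - [0,0,0]
    - [0,0,0]
    - [0,0,0]
    - [0,0,0]
  translation:
    - [-0.2,-0.33,-0.15]
    - [-0.4,-0.66,-0.3]
    - [-0.6,-1,-0.3]
    - [-0.6,-1,-0.3]
    - [-0.6,-1,-0.3]
  gripper: [-1,-1,-1,-1,-1]

```text
time: 52.62
tcp_pos: [0.5969, 0.1091, 0.2637]
orientation: [-0.001, -0.0, 1.0, 0.0]
contact_force: [-0.7, -0.1, -0.0]
finger_gap: 0.0002
gripper_force: 0.0
```

Call:
jog_arm:
  rotation:
    - [0,0,0]
    - [0,0,0]
    - [0,0,0]
    - [0,0,0]
    - [0,0,0]
  translation:
    - [-0.33,-0.25,0]
    - [-0.66,-0.5,0]
    - [-1,-0.75,0]
    - [-1,-0.75,0]
    - [-1,-0.75,0]
  gripper: [-1,-1,-1,-1,-1]

```text
time: 53.25
tcp_pos: [0.7168, 0.02, 0.2635]
orientation: [-0.001, -0.001, 1.0, 0.0]
contact_force: [-0.1, 0.1, -0.1]
finger_gap: 0.0001
gripper_force: 0.0
```

Run:
```python
from h import *
say(); plan((.74,0,.165),180)
im=snap('side'); crop(im,160,60,400,240,3.3,'l1.png')
```

```text
t 53.25 tcp [0.7168 0.02   0.2635] yaw -179.88 tilt 0.13 F [-0.1  0.1 -0.1] gap 0.0001 gf 0.0
t [-0.195, -0.168, 0.821] w [0.001, -0.001, 0.001]
```

View pics/l1.png

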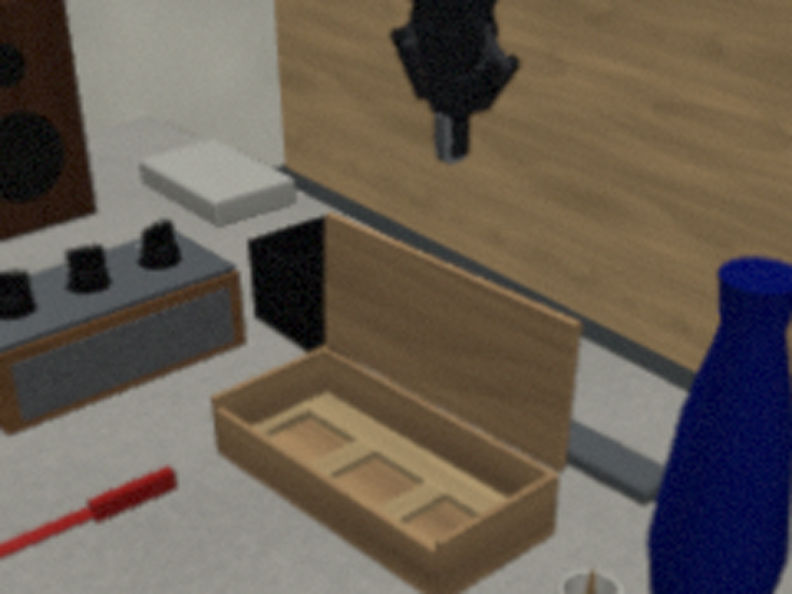

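The last picture shows all three knobs on the radio and the lid upright, its top edge running (325, 215)–(580, 325), with the fingers clear above. I'll go down behind the lid and push.

Call:
jog_arm:
  rotation:
    - [0,0,0]
    - [0,0,0]
    - [0,0,0]
    - [0,0,0]
    - [0,0,0]
  translation:
    - [-0.2,-0.17,0]
    - [-0.2,-0.17,0]
    - [-0.2,-0.17,0.4]
    - [-0.2,-0.17,0.8]
    - [-0.2,-0.17,0.8]
  gripper: [-1,-1,-1,-1,-1]

```text
time: 53.92
tcp_pos: [0.7364, -0.0002, 0.1622]
orientation: [-0.006, -0.001, 1.0, 0.001]
contact_force: [-0.0, -0.1, -0.6]
finger_gap: -0.0002
gripper_force: 0.0
```

Call:
jog_arm:
  rotation:
    - [0,0,0]
    - [0,0,0]
    - [0,0,0]
    - [0,0,0]
    - [0,0,0]
  translation:
    - [0.1,0,0]
    - [0.25,0,0.02]
    - [0.42,0,0.05]
    - [0.58,0,0.08]
    - [0.75,0,0.12]
  gripper: [-1,-1,-1,-1,-1]

```text
time: 54.55
tcp_pos: [0.6545, -0.0029, 0.1598]
orientation: [0.006, -0.0, 1.0, -0.001]
contact_force: [2.1, -0.7, -0.3]
finger_gap: 0.0001
gripper_force: 0.9
```

Run:
```python
from h import *
say()
```

```text
t 54.55 tcp [ 0.6545 -0.0029  0.1598] yaw -179.95 tilt 0.66 F [ 2.1 -0.7 -0.3] gap 0.0001 gf 0.9
```

Call:
jog_arm:
  rotation:
    - [0,0,0]
    - [0,0,0]
    - [0,0,0]
    - [0,0,0]
    - [0,0,0]
  translation:
    - [0.18,0,0.15]
    - [0.34,0,0.32]
    - [0.42,0,0.46]
    - [0.46,0,0.58]
    - [0.48,0,0.68]
  gripper: [-1,-1,-1,-1,-1]

```text
time: 55.18
tcp_pos: [0.5945, -0.0025, 0.0724]
orientation: [0.001, -0.0, 1.0, -0.0]
contact_force: [-0.7, -0.8, 1.8]
finger_gap: 0.0001
gripper_force: 0.8
```

Run:
```python
from h import *
say()
```

```text
t 55.17 tcp [ 0.5945 -0.0025  0.0724] yaw -179.96 tilt 0.08 F [-0.7 -0.8  1.8] gap 0.0001 gf 0.8
```

Call:
jog_arm:
  rotation:
    - [0,0,0]
    - [0,0,0]
    - [0,0,0]
    - [0,0,0]
    - [0,0,0]
  translation:
    - [0,0,0.01]
    - [0,0,0.02]
    - [0,0,0.03]
    - [0,0,0.04]
    - [0,0,0.05]
  gripper: [-1,-1,-1,-1,-1]

```text
time: 55.8
tcp_pos: [0.5943, -0.0022, 0.068]
orientation: [-0.0, -0.0, 1.0, 0.0]
contact_force: [-5.6, 0.8, 12.8]
finger_gap: 0.0003
gripper_force: 6.3
```

The lid bottomed at z = 0.068 with 12.8 N, so it is shut. I'll back off upward and check everything.

Call:
jog_arm:
  rotation:
    - [0,0,0]
    - [0,0,0]
    - [0,0,0]
    - [0,0,0]
    - [0,0,0]
  translation:
    - [0,0,0]
    - [0,0,0]
    - [0,0,-0.2]
    - [0,0,-0.5]
    - [0,0,-1]
  gripper: [-1,-1,-1,-1,-1]

```text
time: 56.42
tcp_pos: [0.5922, -0.0021, 0.1847]
orientation: [-0.003, -0.0, 1.0, 0.0]
contact_force: [0.7, 0.4, -0.3]
finger_gap: -0.0
gripper_force: 0.0
```

Call:
jog_arm:
  rotation:
    - [0,0,0]
    - [0,0,0]
    - [0,0,0]
    - [0,0,0]
    - [0,0,0]
  translation:
    - [0.3,0.1,-0.2]
    - [0.6,0.3,-0.2]
    - [1,0.5,-0.2]
    - [1,0.5,-0.2]
    - [1,0.5,-0.2]
  gripper: [-1,-1,-1,-1,-1]

```text
time: 57.05
tcp_pos: [0.4749, 0.0575, 0.2109]
orientation: [0.001, -0.0, 1.0, -0.0]
contact_force: [0.2, 0.1, -0.3]
finger_gap: -0.0004
gripper_force: 0.0
```

Run:
```python
from chk import *
say(); skirt(0); skirt(1); skirt(2)
T=np.mean([snap('top').astype(float) for _ in range(6)],0); t0=cv2.imread('pics/top0.png').astype(float)
d=np.abs(T-t0).mean(2); print('lid region diff front/side',d[170:225,262:305].mean().round(1), 'bystander diffs', [d[a:b,c:e].mean().round(1) for a,b,c,e in ((130,180,140,205),(135,175,210,240),(138,160,250,306),(120,185,318,362),(187,206,322,340),(230,270,400,440))])
# side: lid right front corner edges same as at the start
S=np.mean([snap('side').astype(float) for _ in range(6)],0); s0=cv2.imread('pics/side0.png').astype(float); e=np.abs(S-s0).mean(2); print('side lid diff',e[195:240,280:330].mean().round(1),'vase/pot',e[140:260,325:405].mean().round(1))
# opener in tray: handle brown & blade
hsv=cv2.cvtColor(T.astype(np.uint8),cv2.COLOR_BGR2HSV)[180:262,342:384]; m=((hsv[:,:,1]>60)&(hsv[:,:,2]<130)).astype(np.uint8)
for c in cv2.findContours(m,0,2)[0]:
    if cv2.contourArea(c)>15:
        r=cv2.minAreaRect(c); x,y,w,h=cv2.boundingRect(c); print('handle',r,onz('top',[(342+x+w/2,180+y),(342+x+w/2,180+y+h)],.02).round(3).tolist())
```

```text
t 57.05 tcp [0.4749 0.0575 0.2109] yaw -179.95 tilt 0.14 F [ 0.2  0.1 -0.3] gap -0.0004 gf 0.0
knob px u 194 223 v 111 148
home u 201.9 214.6 v 125.6 141.0
ride u 201.5 214.2 v 122.8 138.2
knob px u 181 193 v 135 149
home u 179.7 193.2 v 132.4 148.3
ride u 179.2 192.8 v 129.5 145.4
knob px u 149 178 v 125 135
home u 156.3 170.7 v 139.7 156.2
ride u 155.7 170.1 v 136.8 153.3
lid region diff front/side 11.7 bystander diffs [np.float64(7.3), np.float64(13.4), np.float64(11.1), np.float64(10.2), np.float64(13.3), np.float64(12.2)]
side lid diff 3.3 vase/pot 3.4
handle ((21.56416130065918, 54.4623908996582), (21.086523056030273, 2.128607988357544), 86.18592071533203) [[0.53, -0.356, 0.02], [0.46, -0.353, 0.02]]
```

The lid shows no difference from shut in the side view, and the opener's handle (x 0.46–0.53, y −0.355) is well inside the tray. The arm hides two knobs, so I'll move aside and recheck.

Call:
jog_arm:
  rotation:
    - [0,0,0]
    - [0,0,0]
    - [0,0,0]
    - [0,0,0]
    - [0,0,0]
  translation:
    - [0.1,-0.3,-0.2]
    - [0.2,-0.6,-0.3]
    - [0.3,-1,-0.3]
    - [0.3,-1,-0.3]
    - [0.3,-1,-0.3]
  gripper: [-1,-1,-1,-1,-1]

```text
time: 59.02
tcp_pos: [0.4381, -0.0622, 0.2462]
orientation: [0.0, 0.0, 1.0, 0.0]
contact_force: [-0.7, 0.4, -0.7]
finger_gap: -0.0005
gripper_force: 0.0
```

Call:
jog_arm:
  rotation:
    - [0,0,0]
    - [0,0,0]
    - [0,0,0]
    - [0,0,0]
    - [0,0,0]
  translation:
    - [0,-0.3,0]
    - [0,-0.6,0]
    - [0,-1,0]
    - [0,-1,0]
    - [0,-1,0]
  gripper: [-1,-1,-1,-1,-1]

```text
time: 59.65
tcp_pos: [0.4384, -0.1812, 0.2459]
orientation: [-0.0, -0.001, 1.0, 0.001]
contact_force: [-0.3, -0.1, -0.8]
finger_gap: 0.0
gripper_force: 0.0
```

Run:
```python
from chk import *
say(); skirt(0); skirt(1); skirt(2)
T=np.mean([snap('top').astype(float) for _ in range(6)],0).mean(2)
for s in [(.616,.35),(.536,.349),(.456,.347)]:
    u,v=proj('top',[(*s,.106)])[0].round().astype(int); m=(T[v-10:v+11,u-10:u+11]<60).astype(np.uint8); c=max(cv2.findContours(m,0,2)[0],key=cv2.contourArea); M=cv2.moments(c); q=[u-10+M['m10']/M['m00'],v-10+M['m01']/M['m00']]; print(onz('top',[q],.108)[0].round(4),cv2.boundingRect(c)[2:])
```

```text
t 59.65 tcp [ 0.4384 -0.1812  0.2459] yaw -179.91 tilt 0.09 F [-0.3 -0.1 -0.8] gap 0.0 gf 0.0
knob px u 202 215 v 128 142
home u 201.9 214.6 v 125.6 141.0
ride u 201.5 214.2 v 122.8 138.2
knob px u 181 193 v 135 149
home u 179.7 193.2 v 132.4 148.3
ride u 179.2 192.8 v 129.5 145.4
knob px u 149 178 v 125 135
home u 156.3 170.7 v 139.7 156.2
ride u 155.7 170.1 v 136.8 153.3
[0.6138 0.3452 0.108 ] (13, 14)
[0.5336 0.3437 0.108 ] (13, 14)
[0.4537 0.3411 0.108 ] (14, 13)
```

All three knobs sit evenly 80 mm apart on the spindles. The arm still hides the third one from the side, but it measured home before. Handing in.

```bash
python3 -c "
from bench import arm
print(arm.finish_job())"
```

```text
the job is handed in; nothing more can be done
None
```

I handed the job in at about 60 s: all three knobs pushed home on their spindles, the box lid shut, and the opener lying in the tray. The hand-in call returned no verdict, and in the last check the arm hid the third knob from the side camera, though it measured home when placed.

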